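# Wedge the heater insert tight in its clamp

## Task

Lock the copper heater insert in its bench clamp: lay the loose steel wedge in the clamp's open slot, thin end first, then tap it along the slot until it stops moving forward and stays jammed, with the insert gripped tight between the jaw and the stop pad. Tap firmly, with 12 to 17 newtons, and do not force the wedge on once it has stopped, as that dents the insert; let go and leave the things lying around where they are.

Things in the scene. Friction and masses are not known exactly. Their poses are not given: they have to be found in the camera images.
- clamp: aluminium plate 200 x 155 x 12 mm fixed on the bench, with a dark fixed rail, a steel sliding jaw and a slot between them that runs along the clamp's +x (away from the robot). Origin: at bench height under the slot's mouth line, x = 0. The part x = -100 to 0 mm is a free landing, top at z = 12 mm. Rail: straight slot face at y = -42 mm, x from 2 to 90 mm, top at z = 40 mm
- slot_mouth (a point): middle of the slot's mouth with the jaw back (clamp x = 0, y = -34, z = 25 mm). There the slot is 16 mm wide, from the rail (y = -42) to the jaw (y = -26). The jaw's slot face leans towards the rail by 1:6, to y = -37.3 mm at x = 68 mm, so the slot narrows as the wedge does. Top of the jaw: z = 36.5 mm
- jaw (a joint): how far (m) the jaw has slid along the clamp's +y, towards the insert. 0 is fully back, where it starts within 1 mm; 0.012 at most; about 1 N of friction, no spring
- heater_insert: copper block 38 x 68 x 16 mm, 0.25 to 0.5 kg, lying loose on the clamp plate, 68 mm side (its own y) along the slot, between the jaw and a sprung steel pad on an aluminium stop bar (gives from 4 N on, 1 mm for 30 N). The bar is screwed down elsewhere each time and its place is not reported: the play is 1 to 8 mm in all. Origin: centre of its underside
- wedge: loose steel wedge 134 mm long, 26 mm high, 0.13 to 0.2 kg, lying on the bench left of the clamp. Origin: on its underside, amid the tail. +x points to the thin end. The tail (x = -17 to 17 mm, finely grooved) is 26 mm wide with parallel sides, to be gripped from above. Its -y side is straight (y = -13 mm) and belongs against the rail; from the tail on its +y side tapers 1:6
- wedge_nose (a point): middle of the wedge's thin end face, 10 mm thick (wedge frame x = 113, y = -8, z = 13 mm). With the jaw at 0 both sides of the slot touch the wedge once the thin end is 36 mm past the mouth; every further 6 mm push the jaw 1 mm. Where it jams (some 45 to 92 mm past the mouth) depends on the stop bar and has to be felt
- wedge_tail (a point): middle of the polished round strike cap, 18 mm wide, on the tail's end (wedge frame x = -21, z = 13 mm): tap here, along +x. At first a push of 2 to 8 N only shifts jaw and insert; with the insert against the stop pad it stiffens steeply. Tapped or pushed with 12 to 17 N until it gains no more way (under 1 mm a tap), the wedge holds by its own friction; well over 20 N the insert is dented
- loupe: folding loupe 52 x 30 x 16 mm lying right of the clamp, not to be disturbed
- tweezers: tweezers 125 mm long lying left of the clamp, not to be disturbed
- capillary_box: flat box with a clear lid 39 x 71 x 23 mm standing behind and left of the clamp, not to be disturbed
There are look-alikes about, which are no part of the job. What is shaped like the heater_insert but blue or turquoise is not meant.

How it is judged:
By the outcome, as a careful person would: the job done as asked, in the order asked, and still so for the second after the job is handed in, with the robot touching nothing.
It also fails if it takes over 64 s, if anything falls off the work surface, if the arm or the gripper's body presses on something with over 40 N, if the wrist force passes 120 N, or if a joint passes its speed limit or range.

## Robot

A 6-joint arm with a two-finger parallel gripper is mounted at the origin on a cart in front of the work surface, level with it; the furniture and walls round the work are solid. World frame = base frame: x ahead of the robot, y to its left, z up, the work surface at z = 0. Lengths are in m, angles in rad, forces in N, time in s.
With the tool pointing down it reaches from about 0.225 to 0.725 m from the base axis. Payload 3.1 kg.
Tool frame: the origin (TCP) lies at the very end of the fingers, on their centre line; the grasp point (between the pads) lies 19 mm behind it (r.hold_point_z is the distance from the TCP to the grasp point, in m); x points along the fingers, z is the direction in which the jaws open and shut, and the axes are right-handed (so a half turn about x gives the same grasp; the last joint's range is limited). The gripper opens to 85 mm and grips with 20 to 120 N. Pads are 22 mm wide; open, the fingers measure 114 mm over their backs; the gripper's body (76 mm by 85 mm) begins 54 mm behind the grasp point. The pads swing forward as they close: fully open they stand 13 mm farther back than shut.
Start: joints at [-1.439, 0.048, 0.099, 1.622, 0, 1.443], TCP at [0.135, -0.507, 0.231] pointing down, gripper open.
Joint ranges: [-2.91, 2.91], [-0.99, 1.94], [-1.21, 1.42], [-2.12, 2.29], [-1.49, 1.47], [-3.14, 3.14]. Speed limits (rad/s): [2.79, 2.79, 3.14, 3.14, 3.14, 3.14].

## Interface

Orientations are given as a unit quaternion [x, y, z, w].
In Python, from station import r, cams gives the robot as it stands.
- The arm moves only by the tool apply_moves, never from a script. Its argument "deltas" is a list that holds one entry, the list of rows, each a list of 4 numbers: the shift along the tool's x, y, z as a fraction of full scale, then the turn about the tool's x as a fraction of full scale. A call has 1 to 8 rows; each row shifts and turns the commanded pose from where the row before left it, along the tool's axes as they then stand; what a row does not reach is not made up. Full scale, the value 1, is 800 mm for a shift and 30 degrees for a turn. A row lasts 1/8 s, in which the tool goes at most 62.5 mm and 10.7 degrees, less where a joint would pass 70% of its speed; a pose out of reach is approached as far as the arm can. A call with a number of a shift or a turn outside -1 to 1 is refused whole. A call with a gripper value outside its range is refused whole. "grip" is the opening, from -1 (shut) to 1 (fully open), set as the call begins (left out, the last holds). The fingers move at their own pace and stop on an object; "force" is the grip in N (left out, the last holds). Time passes only in rows, so rows that do not move let the fingers close. It gives the time, the measured TCP pose, the force and the opening at its end, in the units of the state.
- r.state(): the state, without advancing time (a new reading comes with each control period).
- cams.capture(name): name is "side" or "top"; returns the picture (384x512x3 uint8, blue, green, red); there is no depth.
- cams.calibration(name): a dict with "camera_matrix" (3x3 intrinsics, pixels), "rvec" (rotation vector, rad) and "tvec" (3), from world to camera coordinates, as OpenCV has them. Camera axes: x right, y down, z forward; pixel columns grow to the right and rows downward; lengths in m; the calibration is good to about 2 mm. A picture is of the moment at which its call begins. calibration takes no time and is no camera call.
- r.sign_off(): hands the job in, once; it reports no verdict.
The state is a dict: "t": time; "joint_pos": joint angles; "joint_vel": joint speeds; "tau": joint torques, N m; "position": TCP position; "tcp_rot": TCP orientation; "wrist_force": force on the tool from outside, world axes, zero at the start; "torque": the same for the moment, N m; "gripper_width": opening from 0.0 (shut) to 1.0 (fully open).
Only numpy, scipy, OpenCV 4.12 (cv2) and the standard library are available. Lean on these libraries where they do the work, as an engineer would, in place of code of your own. Each camera call takes 0.05 s, during which the arm holds its last target.

## Working session

There is one attempt and no reset: what is moved stays moved. The work goes in short steps, Python scripts to look and compute and a tool call to move; the robot and the scene stay as the last step left them, time stands still between calls to the robot, and variables do not carry over. Pictures are saved under pics/ and viewed, and the job is handed in when it is done.

Besides the shell and the picture viewer there is one more tool, called after ">>>" as name([rows], argument=value, ...), one row to a line, values as JSON. apply_moves: Moves the arm, as the interface text tells. Shift numbers are shares of 800 mm and turn numbers shares of 30 degrees, none past 1 either way. Its arguments: {"type":"object","properties":{"deltas":{"type":"array"},"grip":{"type":"number"},"force":{"type":"number"}},"required":["deltas"]}

```bash
ls; mkdir -p pics; python3 - <<'E'
from station import r,cams
import cv2,numpy as np
print(r.state())
for n in("side","top"):
    cv2.imwrite(f"pics/{n}0.png",cams.capture(n)); print(n,cams.calibration(n))
print(r.hold_point_z)
E
```

```text
pics
{'t': 0.0, 'joint_pos': array([-1.43882794e+00,  4.87460879e-02,  9.75932270e-02,  1.62199538e+00,
        2.94341248e-05,  1.44300325e+00]), 'joint_vel': array([-0.00092062,  0.00064049,  0.00024738,  0.0014026 , -0.00098587,
       -0.00049865]), 'tau': array([-1.79306971e-05, -3.38782990e+01,  3.20015216e+01,  2.03500071e-02,
       -8.28380598e-05, -1.96635327e-06]), 'position': array([ 0.13476594, -0.50677896,  0.23011727]), 'tcp_rot': array([ 0.43162457,  0.56112808, -0.43043632,  0.55996436]), 'wrist_force': array([ 0.11787024, -0.40884594,  0.49594205]), 'torque': array([-0.00100791, -0.00536491,  0.04352105]), 'gripper_width': 0.9971441025464383}
side {'camera_matrix': array([[398.7913688 ,   0.        , 252.18738066],
       [  0.        , 398.7913688 , 191.34339743],
       [  0.        ,   0.        ,   1.        ]]), 'rvec': array([ 2.16091224, -0.33538081,  0.1896148 ]), 'tvec': array([-0.53905143,  0.0374171 ,  1.34131076])}
top {'camera_matrix': array([[380.59473006,   0.        , 263.82042205],
       [  0.        , 380.59473006, 191.8944665 ],
       [  0.        ,   0.        ,   1.        ]]), 'rvec': array([ 2.15453023, -2.1656601 ,  0.11325015]), 'tvec': array([-0.12518304,  0.5391618 ,  1.31816511])}
0.0187
```

View pics/top0.png

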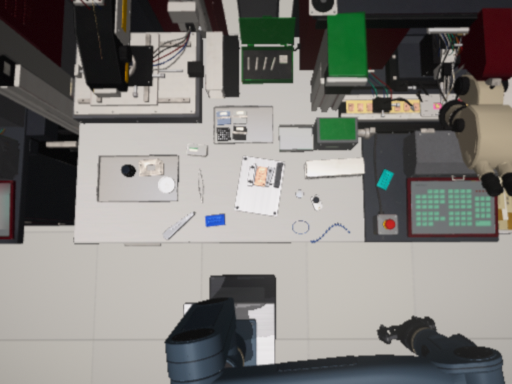

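View pics/side0.png

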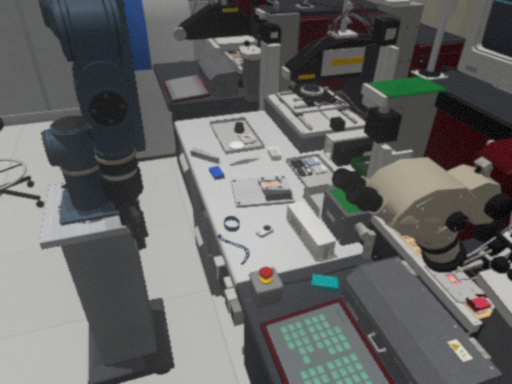

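```bash
cat > h.py <<'E'
import cv2,numpy as np
from station import r,cams
def cal(n):
    c=cams.calibration(n);return c["camera_matrix"],c["rvec"],c["tvec"]
def proj(n,P):
    K,rv,tv=cal(n);return cv2.projectPoints(np.array(P,float).reshape(-1,1,3),rv,tv,K,None)[0][:,0]
def unproj(n,uv,z):
    K,rv,tv=cal(n);R=cv2.Rodrigues(rv)[0];c=-R.T@tv
    d=R.T@np.linalg.inv(K)@np.array([uv[0],uv[1],1.]);return c+d*(z-c[2])/d[2]
def crop(img,x0,y0,x1,y1,s,f,grid=10):
    c=cv2.resize(img[y0:y1,x0:x1],None,fx=s,fy=s,interpolation=cv2.INTER_CUBIC)
    for u in range((x0+grid-1)//grid*grid,x1,grid):
        cv2.line(c,(int((u-x0+.5)*s),0),(int((u-x0+.5)*s),6),(0,0,255),1);cv2.putText(c,str(u),(int((u-x0+.5)*s)-8,16),0,.35,(0,0,255),1)
    for v in range((y0+grid-1)//grid*grid,y1,grid):
        cv2.line(c,(0,int((v-y0+.5)*s)),(6,int((v-y0+.5)*s)),(0,0,255),1);cv2.putText(c,str(v),(8,int((v-y0+.5)*s)+4),0,.35,(0,0,255),1)
    cv2.imwrite(f,c)
E
python3 - <<'E'
from h import *
t=cv2.imread("pics/top0.png");s=cv2.imread("pics/side0.png")
crop(t,150,130,350,250,4,"pics/t0c.png")
crop(s,180,120,330,220,5,"pics/s0c.png")
E
```

```text
(no output)
```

View pics/t0c.png

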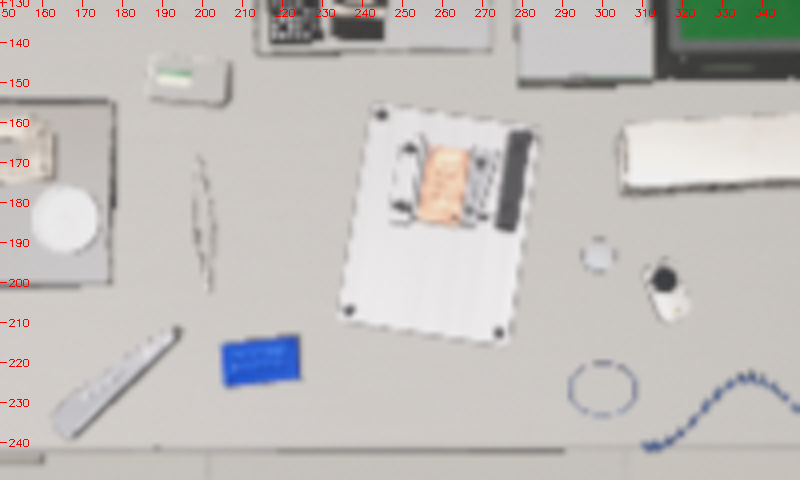

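View pics/s0c.png

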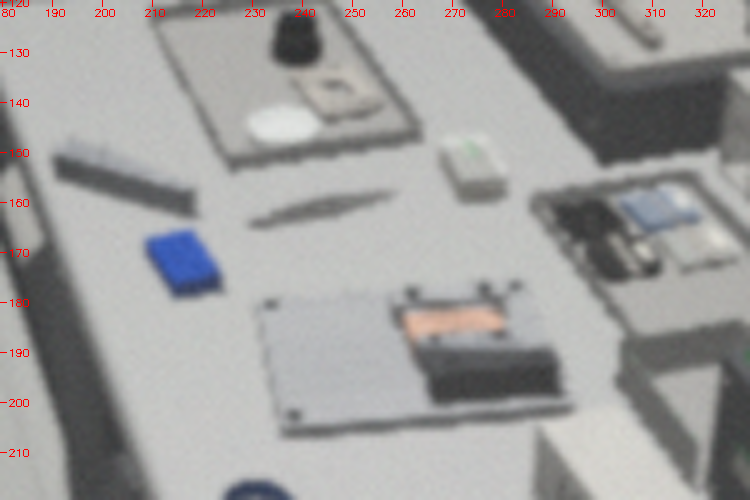

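```bash
python3 - <<'E'
from h import *
t=cv2.imread("pics/top0.png");s=cv2.imread("pics/side0.png")
crop(t,228,148,292,220,8,"pics/t0d.png",5)
crop(t,158,205,204,245,12,"pics/t0e.png",5)
crop(s,228,172,298,212,10,"pics/s0d.png",5)
crop(s,185,140,225,170,15,"pics/s0e.png",5)
E
```

```text
(no output)
```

View pics/t0d.png

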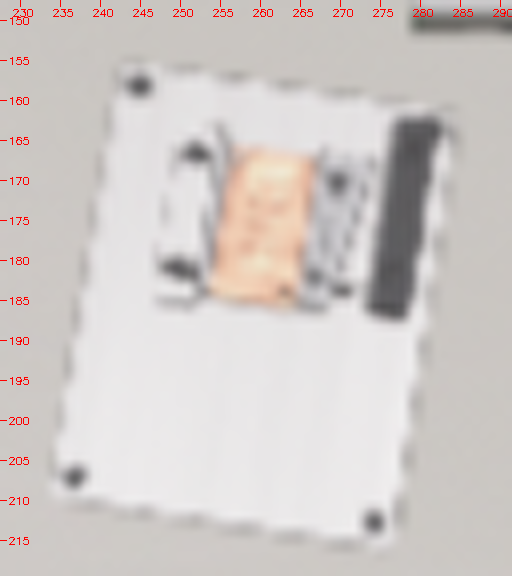

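View pics/t0e.png

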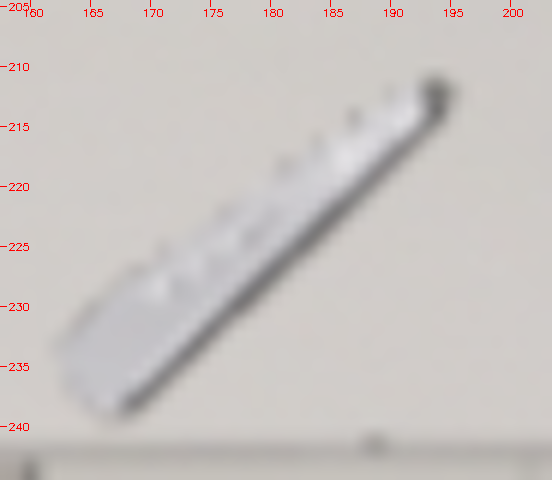

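View pics/s0d.png

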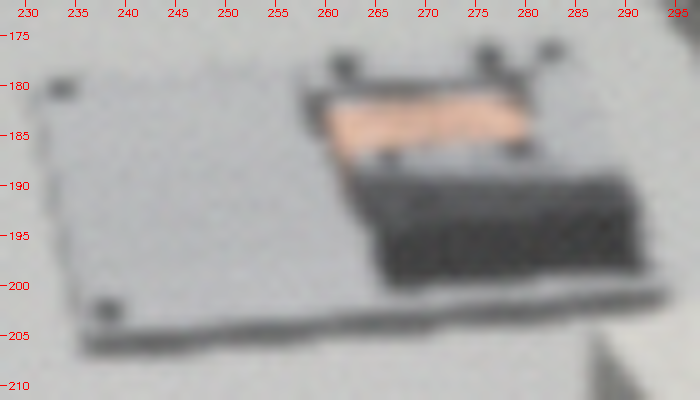

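View pics/s0e.png

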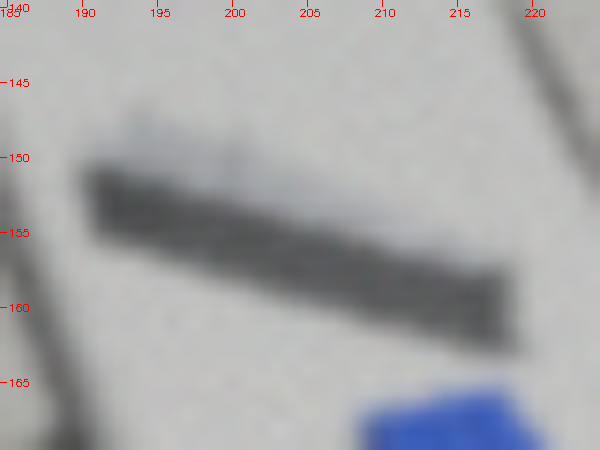

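```bash
cat > fit.py <<'E'
from h import *
from scipy.optimize import least_squares
def place(p,L):
    c,s=np.cos(p[2]),np.sin(p[2]);L=np.atleast_2d(np.array(L,float))
    return np.c_[p[0]+c*L[:,0]-s*L[:,1],p[1]+s*L[:,0]+c*L[:,1],L[:,2]]
def fit(obs,p0,show=True):
    def f(p):
        return np.concatenate([(proj(n,place(p,l))[0]-uv) for n,l,uv in obs])
    o=least_squares(f,p0,loss="soft_l1")
    if show:
        print("pose",o.x[:2].round(4),np.degrees(o.x[2]).round(2))
        for (n,l,uv),e in zip(obs,f(o.x).reshape(-1,2)):print(n,l,uv,e.round(2))
    return o.x
E
cat > c.py <<'E'
from fit import *
for n in("top","side"):
    K,rv,tv=cal(n);print(n,(-cv2.Rodrigues(rv)[0].T@tv).round(3))
h=.0775
C=[("top",(.1,h,.012),(242.5,155.7)),("top",(.1,-h,.012),(284.8,161.8)),("top",(-.1,-h,.012),(277,216)),("top",(-.1,h,.012),(234.3,209.5)),
("top",(.09,-.042,.04),(277.2,162.2)),("top",(.002,-.042,.04),(273.2,186.3)),
("side",(-.1,-h,.012),(235.8,205.5)),("side",(.1,-h,.012),(294,200.6)),("side",(-.1,h,.012),(231.5,179.5)),
("side",(.002,-.042,.04),(262.5,189)),("side",(.09,-.042,.04),(290,188.3))]
print(unproj("top",(258,185),.012))
for n in(None,"top","side"):
    fit([o for o in C if n in(None,o[0])],[*unproj("top",(258,185),.012)[:2],0.])
W=[("top",(-.017,-.013,.026),(167.3,238.3)),("top",(-.017,.013,.026),(162.3,233.5)),("top",(.113,-.013,.026),(193.5,213)),("top",(.113,-.003,.026),(191.8,211.3)),("top",(.017,.013,.026),(168.3,227)),
("side",(-.017,-.013,.026),(190,151)),("side",(-.017,-.013,0),(191,155.3)),("side",(.113,-.013,.026),(218,157.5)),("side",(.113,-.013,0),(218.3,163))]
for n in(None,"top","side"):
    fit([o for o in W if n in(None,o[0])],[*unproj("top",(166,233),.0)[:2],-.8])
E
python3 c.py
```

```text
top [ 0.388 -0.138  1.369]
side [ 0.172 -1.189  0.805]
[ 0.56558611 -0.10701447  0.012     ]
pose [ 0.5631 -0.1141] -9.42
top (0.1, 0.0775, 0.012) (242.5, 155.7) [ 0.8  -0.36]
top (0.1, -0.0775, 0.012) (284.8, 161.8) [0.72 0.17]
top (-0.1, -0.0775, 0.012) (277, 216) [-0.06  0.58]
top (-0.1, 0.0775, 0.012) (234.3, 209.5) [-0.24  0.19]
top (0.09, -0.042, 0.04) (277.2, 162.2) [-1.62 -0.54]
top (0.002, -0.042, 0.04) (273.2, 186.3) [-1.52 -0.33]
side (-0.1, -0.0775, 0.012) (235.8, 205.5) [-0.43  0.06]
side (0.1, -0.0775, 0.012) (294, 200.6) [0.48 0.15]
side (-0.1, 0.0775, 0.012) (231.5, 179.5) [-1.04  0.48]
side (0.002, -0.042, 0.04) (262.5, 189) [1.69 1.16]
side (0.09, -0.042, 0.04) (290, 188.3) [-0.25 -0.11]
pose [ 0.5628 -0.1148] -9.14
top (0.1, 0.0775, 0.012) (242.5, 155.7) [ 0.86 -0.21]
top (0.1, -0.0775, 0.012) (284.8, 161.8) [0.81 0.12]
top (-0.1, -0.0775, 0.012) (277, 216) [0.3  0.57]
top (-0.1, 0.0775, 0.012) (234.3, 209.5) [0.09 0.39]
top (0.09, -0.042, 0.04) (277.2, 162.2) [-1.52 -0.54]
top (0.002, -0.042, 0.04) (273.2, 186.3) [-1.29 -0.32]
pose [ 0.5644 -0.1122] -10.35
side (-
[... 618 characters left out ...]
3]
side (-0.017, -0.013, 0) (191, 155.3) [-0.47  0.65]
side (0.113, -0.013, 0.026) (218, 157.5) [-0.05  0.61]
side (0.113, -0.013, 0) (218.3, 163) [-0.1   0.89]
pose [0.3959 0.21  ] -45.74
top (-0.017, -0.013, 0.026) (167.3, 238.3) [-0.43  0.61]
top (-0.017, 0.013, 0.026) (162.3, 233.5) [-0.46  0.1 ]
top (0.113, -0.013, 0.026) (193.5, 213) [ 0.27 -0.07]
top (0.113, -0.003, 0.026) (191.8, 211.3) [ 0.03 -0.38]
top (0.017, 0.013, 0.026) (168.3, 227) [ 0.61 -0.21]
pose [0.397  0.2131] -44.57
side (-0.017, -0.013, 0.026) (190, 151) [ 0.06 -1.06]
side (-0.017, -0.013, 0) (191, 155.3) [-0.43  0.31]
side (0.113, -0.013, 0.026) (218, 157.5) [0.19 0.05]
side (0.113, -0.013, 0) (218.3, 163) [0.14 0.32]
```

```bash
cat >> c.py <<'E'
print("=====")
for off in(0,.0025,.005,.0075,.01,.0125):
    D=[(n,(l[0],l[1]+(off if l[2]<.03 else 0),l[2]),uv) for n,l,uv in C]
    p=fit(D,[.56,-.11,-.16],off==.0075)
    e=[np.linalg.norm(proj(n,place(p,l))[0]-uv) for n,l,uv in D];print(off,np.sqrt(np.mean(np.square(e))),p)
E
python3 c.py|sed -n '/=====/,$p'
```

```text
=====
0 1.0926295023053123 [ 0.56310772 -0.11405665 -0.16448013]Traceback (most recent call last):
  File "c.py", line 19, in <module>
    p=fit(D,[.56,-.11,-.16],off==.0075)
  File "fit.py", line 9, in fit
    o=least_squares(f,p0,loss="soft_l1")
    return func(*args, **kwargs)
    result = trf(vector_fun.fun, vector_fun.jac, x0, f0, J0, lb, ub, ftol, xtol,
                 gtol, max_nfev, x_scale, loss_function, tr_solver,
                 tr_options.copy(), verbose, callback=callback_wrapped)
    return trf_no_bounds(
        fun, jac, x0, f0, J0, ftol, xtol, gtol, max_nfev, x_scale,
        loss_function, tr_solver, tr_options, verbose, callback=callback)
    J = jac(x)
    self._update_jac()
    ~~~~~~~~~~~~~~~~^^
    self.J = self.jac_wrapped(xp_copy(self.x), f0=self.f)
             ~~~~~~~~~~~~~~~~^^^^^^^^^^^^^^^^^^^^^^^^^^^^
    J, dct = approx_derivative(
             ~~~~~~~~~~~~~~~~~^
        self.fun,
        ^^^^^^^^^
    ...<2 lines>...
        **self.finite_diff_options,
        ^^^^^^^^^^^^^^^^^^^^^^^^^^^
    )
    ^
    J, _nfev = _dense_difference(fun_wrapped, x0, 
[... 374 characters left out ...]
f.kwargs))
                      ~~~~~~~~^^^^^^^^^^^^^^^^^^^^^^^^^^^^^^
    return np.atleast_1d(self.fun(x))
                         ~~~~~~~~^^^
    return self.f(x, *self.args, **self.kwargs)
           ~~~~~~^^^^^^^^^^^^^^^^^^^^^^^^^^^^^^
  File "fit.py", line 8, in f
    return np.concatenate([(proj(n,place(p,l))[0]-uv) for n,l,uv in obs])
                            ~~~~^^^^^^^^^^^^^^
  File "h.py", line 6, in proj
    K,rv,tv=cal(n);return cv2.projectPoints(np.array(P,float).reshape(-1,1,3),rv,tv,K,None)[0][:,0]
            ~~~^^^
  File "h.py", line 4, in cal
    c=cams.calibration(n);return c["camera_matrix"],c["rvec"],c["tvec"]
ValueError: time passes only in moves, steps and waits
```

```bash
python3 - <<'E'
s=open('h.py').read()
s=s.replace('''def cal(n):
    c=cams.calibration(n);return''','''import functools
@functools.lru_cache(None)
def cal(n):
    c=cams.calibration(n);return''')
open('h.py','w').write(s)
E
python3 c.py|sed -n '/=====/,$p'; python3 -c "
from station import r;print(r.state()['t'])"
```

```text
=====
0 1.0926295023053123 [ 0.56310772 -0.11405665 -0.16448013]
0.0025 1.001523211461012 [ 0.56273527 -0.11601421 -0.16239906]
0.005 0.9894697431655908 [ 0.5623749  -0.11785669 -0.16035978]
pose [ 0.562  -0.1196] -9.08
top (0.1, 0.08499999999999999, 0.012) (242.5, 155.7) [ 0.09 -0.29]
top (0.1, -0.07, 0.012) (284.8, 161.8) [ 0.05 -0.01]
top (-0.1, -0.07, 0.012) (277, 216) [-0.41  0.45]
top (-0.1, 0.08499999999999999, 0.012) (234.3, 209.5) [-0.63  0.32]
top (0.09, -0.042, 0.04) (277.2, 162.2) [-0.21 -0.35]
top (0.002, -0.042, 0.04) (273.2, 186.3) [ 0.06 -0.11]
side (-0.1, -0.07, 0.012) (235.8, 205.5) [-0.4  -0.18]
side (0.1, -0.07, 0.012) (294, 200.6) [ 0.38 -0.29]
side (-0.1, 0.08499999999999999, 0.012) (231.5, 179.5) [-1.26  0.3 ]
side (0.002, -0.042, 0.04) (262.5, 189) [2.01 2.1 ]
side (0.09, -0.042, 0.04) (290, 188.3) [0.11 0.73]
0.0075 1.054011592745777 [ 0.56203352 -0.11955495 -0.15844369]
0.01 1.1829617525539269 [ 0.56170369 -0.1212197  -0.15661175]
0.0125 1.3616713030467946 [ 0.56137401 -0.12300352 -0.15490588]
0.1
```

```bash
cat > mv.py <<'E'
from h import *
from scipy.spatial.transform import Rotation as Ro
def plan(x,y,z,heading,quiet=False):
    """shift needed in tool axes (fraction) and turn fraction; heading=deg of the wedge x axis; tool y or -y along it"""
    s=r.state();R=Ro.from_quat(s["tcp_rot"]).as_matrix();p=s["position"]
    h=np.radians(heading);a=np.array([np.cos(h),np.sin(h),0])
    if a@R[:,1]<0:a=-a
    ang=np.degrees(np.arctan2(np.cross(R[:,1],a)@R[:,0],R[:,1]@a))
    d=R.T@(np.array([x,y,z])-p)
    print("t",s["t"],"pos",p.round(4),"toolx",R[:,0].round(3),"tooly",R[:,1].round(3),"toolz",R[:,2].round(3))
    print("d(tool)",(d/.8).round(4),"turn",round(ang/30,4),"deg",round(ang,2),"F",s["wrist_force"].round(2),"g",s["gripper_width"],"J",s["joint_pos"].round(3))
E
python3 -c "
from mv import *
plan(.396,.2102,.12,-45.5)"
```

```text
t 0.1 pos [ 0.1348 -0.5068  0.2302] toolx [-0.     0.002 -1.   ] tooly [0.966 0.257 0.   ] toolz [ 0.257 -0.966 -0.002]
d(tool) [ 0.1396  0.5457 -0.7821] turn 2.0127 deg 60.38 F [-0.62  0.91 -1.27] g 1.0008518438505176 J [-1.439  0.049  0.098  1.622 -0.     1.443]
```

```bash
cat >> mv.py <<'E'
def path(x,y,z,deg,n):
    """rows: straight line to x,y,z in n rows with total tool turn deg"""
    s=r.state();R=Ro.from_quat(s["tcp_rot"]).as_matrix();d=(np.array([x,y,z])-s["position"])/n
    k=deg/n
    print("t",s["t"])
    for i in range(n):
        q=(R@Ro.from_euler("x",k*i,degrees=True).as_matrix()).T@d/.8
        print("[%.3f,%.3f,%.3f,%.3f]"%(*q,k/30),end=",")
    print()
E
python3 -c "
from mv import *
path(.396,.2102,.2,-119.6,16)"
```

```text
t 0.1
[0.002,0.034,-0.049,-0.249],[0.002,0.040,-0.044,-0.249],[0.002,0.046,-0.038,-0.249],[0.002,0.050,-0.032,-0.249],[0.002,0.054,-0.025,-0.249],[0.002,0.057,-0.018,-0.249],[0.002,0.059,-0.011,-0.249],[0.002,0.060,-0.003,-0.249],[0.002,0.059,0.005,-0.249],[0.002,0.058,0.013,-0.249],[0.002,0.056,0.020,-0.249],[0.002,0.053,0.027,-0.249],[0.002,0.049,0.034,-0.249],[0.002,0.044,0.040,-0.249],[0.002,0.039,0.045,-0.249],[0.002,0.032,0.050,-0.249],
```

>>> apply_moves([
  [[0.002, 0.034, -0.049, -0.249], [0.002, 0.04, -0.044, -0.249], [0.002, 0.046, -0.038, -0.249], [0.002, 0.05, -0.032, -0.249], [0.002, 0.054, -0.025, -0.249], [0.002, 0.057, -0.018, -0.249], [0.002, 0.059, -0.011, -0.249], [0.002, 0.06, -0.003, -0.249]],
], grip=1)

```text
t: 1.1
position: [0.2662, -0.1471, 0.2181]
tcp_rot: [0.093, 0.701, -0.093, 0.701]
wrist_force: [1.0, -0.6, 0.0]
gripper_width: 0.999
```

>>> apply_moves([
  [[0.002, 0.059, 0.005, -0.249], [0.002, 0.058, 0.013, -0.249], [0.002, 0.056, 0.02, -0.249], [0.002, 0.053, 0.027, -0.249], [0.002, 0.049, 0.034, -0.249], [0.002, 0.044, 0.04, -0.249], [0.002, 0.039, 0.045, -0.249], [0.002, 0.032, 0.05, -0.249]],
])

```text
t: 2.1
position: [0.3973, 0.2101, 0.2051]
tcp_rot: [-0.269, 0.654, 0.269, 0.654]
wrist_force: [0.6, 0.1, 0.3]
gripper_width: 1.0
```

```bash
python3 -c "
from mv import *
plan(.396,.2102,.06,-45.5)
t=cams.capture('top');cv2.imwrite('pics/t1.png',t);s=cams.capture('side');cv2.imwrite('pics/s1.png',s)
print(proj('top',r.state()['position']),proj('side',r.state()['position']))
crop(s,150,80,250,180,6,'pics/s1c.png')
"
```

```text
t 2.1 pos [0.3973 0.2101 0.2051] toolx [-0.001 -0.001 -1.   ] tooly [-0.703  0.711  0.   ] toolz [ 0.711  0.703 -0.001]
d(tool) [ 0.1814  0.0012 -0.001 ] turn 0.0063 deg 0.19 F [0.61 0.14 0.28] g 0.9999171463116832 J [ 0.337 -0.153 -0.145  1.579 -0.     1.128]
[[152.29545123 232.04300934]] [[192.29393949 107.79186461]]
```

View pics/s1c.png

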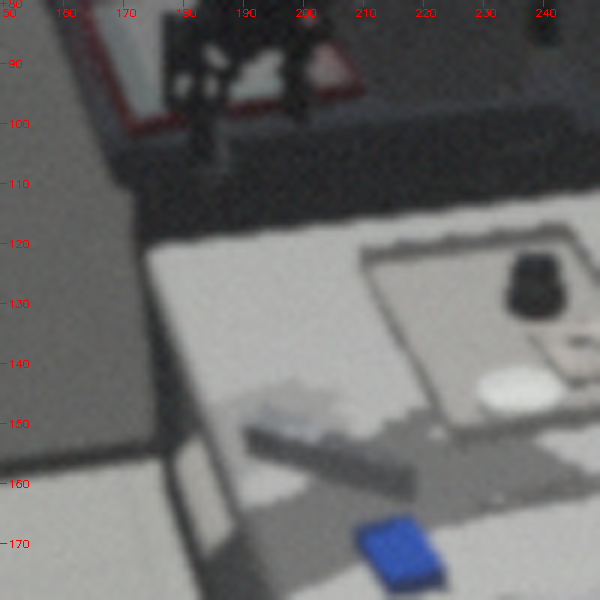

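>>> apply_moves([
  [[0.07, 0.001, -0.001, 0.006], [0.07, 0, 0, 0], [0.06, 0, 0, 0], [0.03, 0, 0, 0], [0.021, 0, 0, 0], [0, 0, 0, 0]],
])

```text
t: 2.95
position: [0.395, 0.2077, 0.0038]
tcp_rot: [-0.266, 0.656, 0.266, 0.654]
wrist_force: [-0.1, -0.5, 0.0]
gripper_width: 1.001
```

```bash
python3 -c "
from mv import *
plan(.396,.2102,.004,-45.5)
t=cams.capture('top');s=cams.capture('side')
crop(t,140,195,215,245,10,'pics/t2c.png')
crop(s,150,110,250,180,8,'pics/s2c.png')
"
```

```text
t 2.95 pos [0.395  0.2077 0.0038] toolx [-0.003 -0.001 -1.   ] tooly [-0.697  0.717  0.001] toolz [ 0.717  0.697 -0.003]
d(tool) [-0.0002  0.0013  0.003 ] turn -0.0108 deg -0.32 F [-0.11 -0.52  0.01] g 1.0012005750367772 J [ 0.334 -0.076 -0.482  1.167 -0.     1.134]
```

View pics/t2c.png

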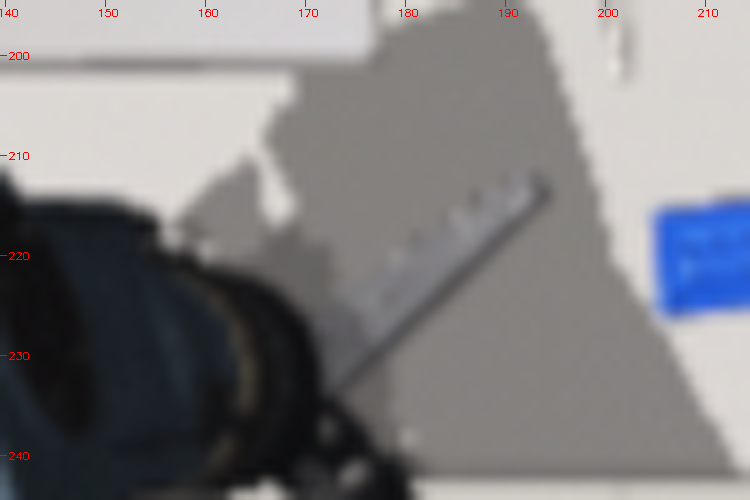

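View pics/s2c.png

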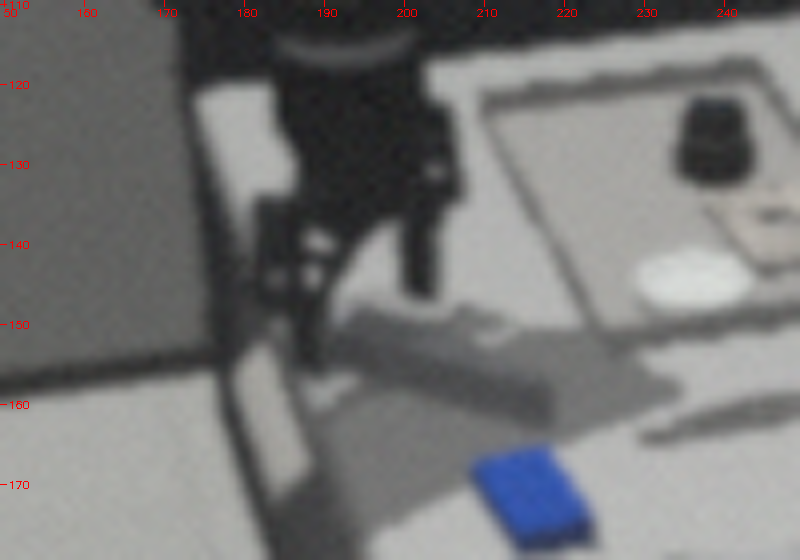

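>>> apply_moves([
  [[0, 0.001, 0.003, -0.01], [0, 0, 0, 0], [0, 0, 0, 0], [0, 0, 0, 0], [0, 0, 0, 0], [0, 0, 0, 0], [0, 0, 0, 0], [0, 0, 0, 0]],
], grip=-1, force=70)

```text
t: 4.05
position: [0.398, 0.2111, 0.0057]
tcp_rot: [-0.268, 0.654, 0.268, 0.655]
wrist_force: [-0.3, -0.2, 6.1]
gripper_width: 0.287
```

```bash
python3 -c "
from mv import *
plan(.396,.2102,.004,-45.5)
"
```

```text
t 4.05 pos [0.398  0.2111 0.0057] toolx [ 0.001  0.001 -1.   ] tooly [-0.701  0.713 -0.001] toolz [0.713 0.701 0.002]
d(tool) [ 0.0021  0.001  -0.0026] turn 0.001 deg 0.03 F [-0.32 -0.16  6.13] g 0.28674017751828335 J [ 0.338 -0.071 -0.474  1.166  0.     1.132]
```

```bash
python3 -c "
from mv import *
path(.398,.2111,.1057,0,2)
path(.4315,-.125,.1057,-36.4,8)
"
```

```text
t 4.05
[-0.063,-0.000,0.000,0.000],[-0.063,-0.000,0.000,0.000],
t 4.05
[-0.016,-0.041,-0.033,-0.152],[-0.016,-0.038,-0.036,-0.152],[-0.016,-0.035,-0.039,-0.152],[-0.016,-0.032,-0.042,-0.152],[-0.016,-0.029,-0.044,-0.152],[-0.016,-0.025,-0.046,-0.152],[-0.016,-0.021,-0.048,-0.152],[-0.016,-0.017,-0.050,-0.152],
```

>>> apply_moves([
  [[-0.063, 0, 0, 0], [-0.063, 0, 0, 0], [0, 0, 0, 0]],
])

```text
t: 4.42
position: [0.4001, 0.2117, 0.1096]
tcp_rot: [-0.268, 0.652, 0.268, 0.657]
wrist_force: [1.0, -0.4, -0.9]
gripper_width: 0.289
```

>>> apply_moves([
  [[0, -0.041, -0.033, -0.152], [0, -0.038, -0.036, -0.152], [0, -0.035, -0.039, -0.152], [0, -0.032, -0.042, -0.152], [0, -0.029, -0.044, -0.152], [0, -0.025, -0.046, -0.152], [0, -0.021, -0.048, -0.152], [0, -0.017, -0.05, -0.152]],
])

```text
t: 5.42
position: [0.4287, -0.1246, 0.1031]
tcp_rot: [-0.458, 0.538, 0.461, 0.536]
wrist_force: [0.3, -0.3, -1.2]
gripper_width: 0.289
```

```bash
python3 -c "
from mv import *
plan(.4315,-.125,.025,-9.1)
t=cams.capture('top');s=cams.capture('side')
cv2.imwrite('pics/t3.png',t);cv2.imwrite('pics/s3.png',s)
crop(t,220,145,300,240,7,'pics/t3c.png')
crop(s,200,130,300,215,8,'pics/s3c.png')
"
```

```text
t 5.425 pos [ 0.4287 -0.1246  0.1031] toolx [-0.004  0.002 -1.   ] tooly [-0.988  0.154  0.004] toolz [0.154 0.988 0.001]
d(tool) [ 0.0976 -0.004  -0.0001] turn 0.0081 deg 0.24 F [ 0.27 -0.31 -1.18] g 0.2885887342395758 J [-0.433 -0.143 -0.34   1.379  0.    -0.279]
```

View pics/t3c.png

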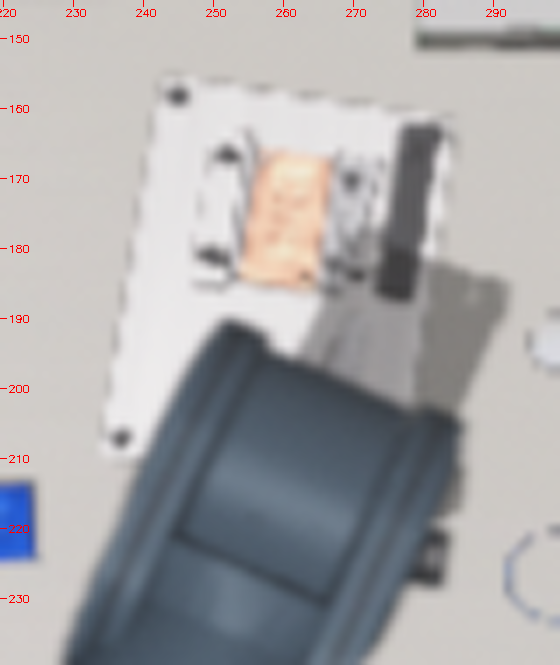

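View pics/s3c.png

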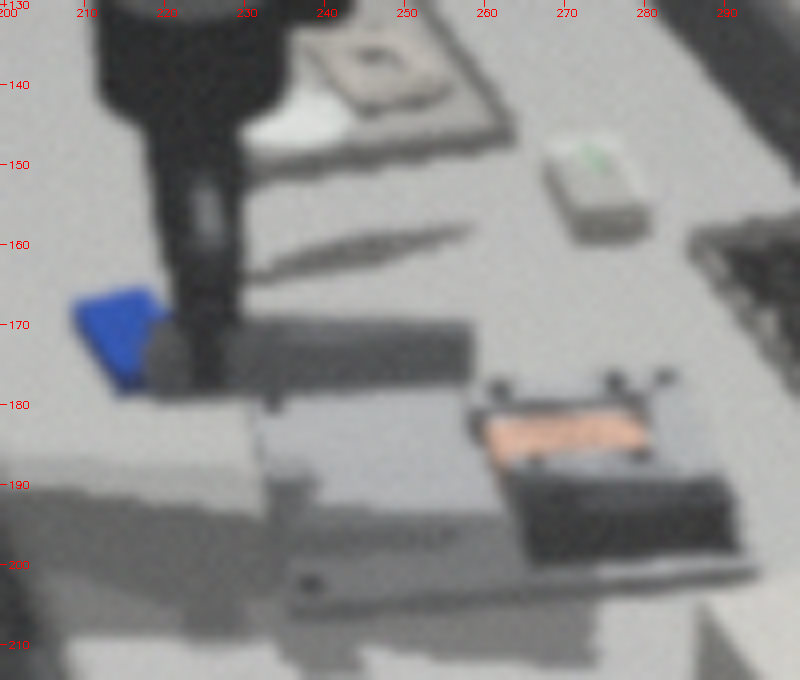

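```bash
cat > w.py <<'E'
from fit import *
import sys
def wedge_pred(p,z0,n="side"):
    for l in[(-.021,0,.013),(-.017,-.013,.026),(-.017,-.013,0),(.113,-.013,.026),(.113,-.013,0),(.113,-.003,.026)]:
        q=proj(n,place(p,[(l[0],l[1],l[2]+z0)]))[0];print(n,l,q.round(1))
E
python3 -c "
from w import *
wedge_pred((.4287,-.1246,np.radians(-8.86)),.0974)
"
```

```text
side (-0.021, 0, 0.013) [217.4 174.2]
side (-0.017, -0.013, 0.026) [218.9 172.9]
side (-0.017, -0.013, 0) [219.2 179.7]
side (0.113, -0.013, 0.026) [259.  169.8]
side (0.113, -0.013, 0) [258.9 176.6]
side (0.113, -0.003, 0.026) [258.5 168.2]
```

>>> apply_moves([
  [[0.04, -0.003, 0, 0.008], [0.04, 0, 0, 0], [0.023, 0, 0, 0], [0, 0, 0, 0]],
])

```text
t: 6.02
position: [0.4302, -0.1226, 0.0205]
tcp_rot: [-0.456, 0.539, 0.46, 0.538]
wrist_force: [-0.7, -1.3, -1.2]
gripper_width: 0.288
```

```bash
python3 -c "
from mv import *
plan(.4315,-.125,.0207,-9.1)
t=cams.capture('top');s=cams.capture('side')
cv2.imwrite('pics/t4.png',t);cv2.imwrite('pics/s4.png',s)
crop(t,230,150,294,214,9,'pics/t4c.png',5)
crop(s,210,165,300,215,8,'pics/s4c.png',5)
from w import *
S=r.state();p=S['position'];R=Ro.from_quat(S['tcp_rot']).as_matrix();th=np.arctan2(-R[1,1],-R[0,1])
wedge_pred((p[0],p[1],th),p[2]-.0057)
"
```

```text
t 6.025 pos [ 0.4302 -0.1226  0.0205] toolx [-0.005  0.003 -1.   ] tooly [-0.987  0.16   0.006] toolz [0.16  0.987 0.002]
d(tool) [-0.0003 -0.002  -0.0027] turn -0.0041 deg -0.12 F [-0.66 -1.26 -1.21] g 0.28816514357094086 J [-0.428 -0.085 -0.456  1.206  0.    -0.267]
side (-0.021, 0, 0.013) [219.2 194.2]
side (-0.017, -0.013, 0.026) [220.6 193.1]
side (-0.017, -0.013, 0) [220.9 199.5]
side (0.113, -0.013, 0.026) [259.3 190.1]
side (0.113, -0.013, 0) [259.2 196.4]
side (0.113, -0.003, 0.026) [258.8 188.4]
```

View pics/t4c.png

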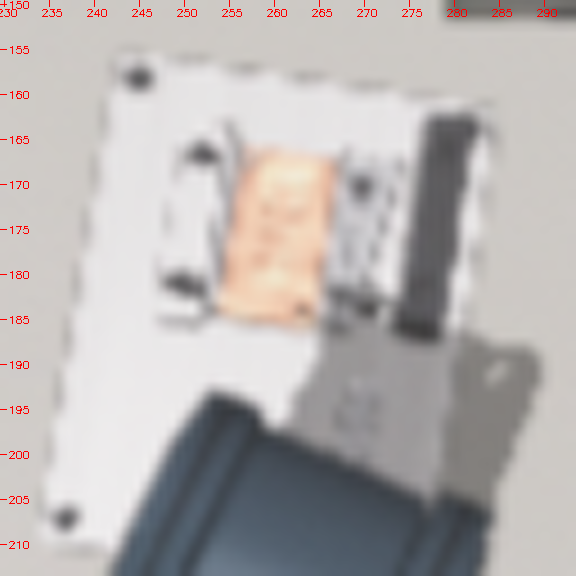

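View pics/s4c.png

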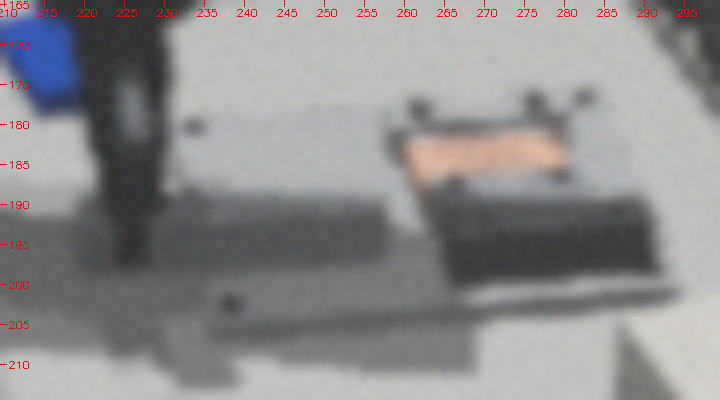

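```bash
python3 -c "
from w import *
import cv2
t=cv2.imread('pics/t4.png')
x0,y0,s=255,175,20
c=t[y0:y0+28,x0:x0+35].astype(float)
c=np.clip((c-60)*255/140,0,255).astype(np.uint8)
cv2.imwrite('pics/tmp.png',c)
c=cv2.resize(c,None,fx=s,fy=s,interpolation=cv2.INTER_CUBIC)
def pl(P,col):
    q=((proj('top',P)-[x0,y0]+.5)*s).round().astype(int);cv2.polylines(c,[q.reshape(-1,1,2)],True,col,1)
th=np.arctan2(-.16,.987);z=.0148+.026
pl(place((.4302,-.1226,th),[(-.017,-.013,z),(-.017,.013,z),(.017,.013,z),(.113,-.003,z),(.113,-.013,z)]),(0,255,0))
C=(.562,-.1195,np.radians(-9.08))
pl(place(C,[(.002,-.042,.04),(.09,-.042,.04)]),(0,0,255))
pl(place(C,[(0,-.026,.0365),(.068,-.0373,.0365)]),(255,0,0))
for u in range(x0,x0+35,5): cv2.putText(c,str(u),(int((u-x0+.5)*s),12),0,.4,(0,0,255))
for u in range(y0,y0+28,5): cv2.putText(c,str(u),(0,int((u-y0+.5)*s)),0,.4,(0,0,255))
cv2.imwrite('pics/t4e.png',c)
"
```

```text
(no output)
```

View pics/t4e.png

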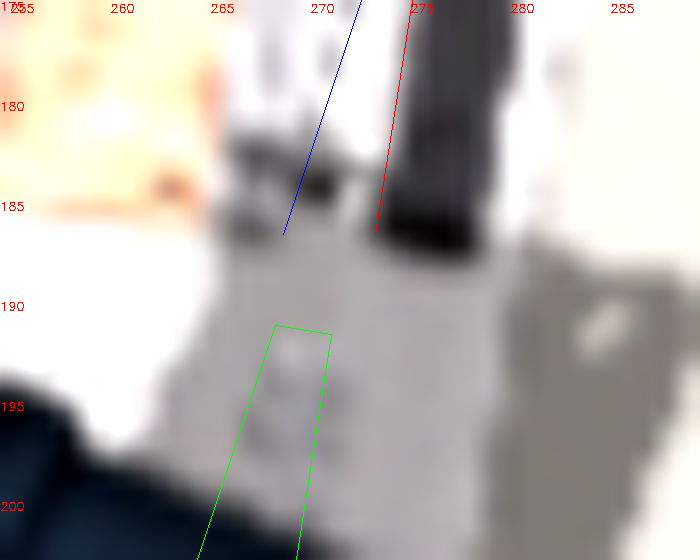

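>>> apply_moves([
  [[0.0015, -0.002, -0.0027, -0.004], [0.001, -0.002, 0, 0], [0, -0.003, 0, 0], [0, -0.003, 0, 0], [0, 0, 0, 0]],
])

```text
t: 6.75
position: [0.4406, -0.1278, 0.0214]
tcp_rot: [-0.459, 0.538, 0.459, 0.538]
wrist_force: [0.2, -1.0, -1.1]
gripper_width: 0.287
```

```bash
cat > st.py <<'E'
from mv import *
C=(.562,-.1195,np.radians(-9.08))
def st():
    S=r.state();p=S['position'];R=Ro.from_quat(S['tcp_rot']).as_matrix();th=np.arctan2(-R[1,1],-R[0,1])
    c,s=np.cos(C[2]),np.sin(C[2]);d=p[:2]-C[:2]
    q=np.array([c*d[0]+s*d[1],-s*d[0]+c*d[1]])
    F=S['wrist_force']
    print("t %.2f clampXY(mm)"%S["t"],(q*1e3).round(2),"z %.2f"%(p[2]*1e3),"dth",np.degrees(th-C[2]).round(2),"Fclamp",np.round([c*F[0]+s*F[1],-s*F[0]+c*F[1],F[2]],2),"T",S["torque"].round(2),"g",round(S["gripper_width"],3))
    return S
if __name__=="__main__":st()
E
python3 st.py
```

```text
t 6.75 clampXY(mm) [-118.56  -27.36] z 21.43 dth -0.03 Fclamp [ 0.35 -0.99 -1.11] T [ 0.02  0.   -0.04] g 0.287
```

```bash
cat > log.py <<'E'
import numpy as np
from scipy.spatial.transform import Rotation as Ro
M=[]
def add(rows,pos,q):M.append((rows,pos,q))
add([[0.002,0.034,-0.049,-0.249],[0.002,0.04,-0.044,-0.249],[0.002,0.046,-0.038,-0.249],[0.002,0.05,-0.032,-0.249],[0.002,0.054,-0.025,-0.249],[0.002,0.057,-0.018,-0.249],[0.002,0.059,-0.011,-0.249],[0.002,0.06,-0.003,-0.249]],[0.2662,-0.1471,0.2181],[0.093,0.701,-0.093,0.701])
add([[0.002,0.059,0.005,-0.249],[0.002,0.058,0.013,-0.249],[0.002,0.056,0.02,-0.249],[0.002,0.053,0.027,-0.249],[0.002,0.049,0.034,-0.249],[0.002,0.044,0.04,-0.249],[0.002,0.039,0.045,-0.249],[0.002,0.032,0.05,-0.249]],[0.3973,0.2101,0.2051],[-0.269,0.654,0.269,0.654])
add([[0.07,0.001,-0.001,0.006],[0.07,0,0,0],[0.06,0,0,0],[0.03,0,0,0],[0.021,0,0,0]],[0.395,0.2077,0.0038],[-0.266,0.656,0.266,0.654])
add([[0,0.001,0.003,-0.01]],[0.398,0.2111,0.0057],[-0.268,0.654,0.268,0.655])
add([[-0.063,0,0,0],[-0.063,0,0,0]],[0.4001,0.2117,0.1096],[-0.268,0.652,0.268,0.657])
add([[0,-0.041,-0.033,-0.152],[0,-0.038,-0.036,-0.152],[0,-0.035,-0.039,-0.152],[0,-0.032,-0.042,-0.152],[0,-0.029,-0.044,-0.152],[0,-0.025,-0.046,-0.152],[0,-0.021,-0.048,-0.152],[0,-0.017,-0.05,-0.152]],[0.4287,-0.1246,0.1031],[-0.458,0.538,0.461,0.536])
add([[0.04,-0.003,0,0.008],[0.04,0,0,0],[0.023,0,0,0]],[0.4302,-0.1226,0.0205],[-0.456,0.539,0.46,0.538])
add([[0.0015,-0.002,-0.0027,-0.004],[0.001,-0.002,0,0],[0,-0.003,0,0],[0,-0.003,0,0]],[0.4406,-0.1278,0.0214],[-0.459,0.538,0.459,0.538])
def cmd():
    p=np.array([.1348,-.5068,.2302]);yaw=np.arctan2(.257,.966)  # tool y heading
    out=[]
    for rows,pos,q in M:
        for a,b,c,t in rows:
            ty=np.array([np.cos(yaw),np.sin(yaw),0]);tz=np.cross([0,0,-1],ty)
            p=p+.8*(a*np.array([0,0,-1])+b*ty+c*tz);yaw-=np.radians(30*t)
        out.append((p,yaw))
    return out
if __name__=="__main__":
    for (p,y),(_,m,q) in zip(cmd(),M):
        R=Ro.from_quat(q).as_matrix();print(p.round(4),np.degrees(y).round(2),"meas-cmd mm",((np.array(m)-p)*1e3).round(1),"yaw",np.degrees(np.arctan2(R[1,1],R[0,1])).round(2))
E
python3 log.py
```

```text
[ 0.266  -0.148   0.2174] 74.66 meas-cmd mm [0.2 0.9 0.7] yaw 74.89
[0.3971 0.2092 0.2046] 134.42 meas-cmd mm [0.2 0.9 0.5] yaw 134.72
[0.3959 0.2092 0.0038] 134.24 meas-cmd mm [-0.9 -1.5 -0. ] yaw 134.2
[0.3971 0.2114 0.0038] 134.54 meas-cmd mm [ 0.9 -0.3  1.9] yaw 134.54
[0.3971 0.2114 0.1046] 134.54 meas-cmd mm [3.  0.3 5. ] yaw 134.54
[ 0.4302 -0.1233  0.1046] 171.02 meas-cmd mm [-1.5 -1.3 -1.5] yaw 171.11
[ 0.4326 -0.1237  0.0222] 170.78 meas-cmd mm [-2.4  1.1 -1.7] yaw 170.76
[ 0.4402 -0.1271  0.0202] 170.9 meas-cmd mm [ 0.4 -0.7  1.2] yaw 170.94
```

>>> apply_moves([
  [[0.002, 0, 0, 0], [0.002, 0, 0, 0], [0, 0, 0, 0], [0, 0, 0, 0]],
])

```text
t: 7.25
position: [0.4402, -0.1277, 0.0181]
tcp_rot: [-0.459, 0.538, 0.459, 0.538]
wrist_force: [-0.1, -0.1, -1.3]
gripper_width: 0.29
```

```bash
cat > look.py <<'E'
from st import *
from fit import place
import sys
def look(tag,wp,z0):
    """wp = wedge pose in clamp frame (X,Y,dth) mm,deg ; z0 underside m"""
    st()
    w=place(C,[(wp[0]/1e3,wp[1]/1e3,0)])[0];P=(w[0],w[1],C[2]+np.radians(wp[2]))
    for n,(x0,y0,x1,y1),s in(("top",(250,160,295,205),13),("side",(215,175,300,210),9)):
        im=cams.capture(n);cv2.imwrite(f"pics/{n}{tag}.png",im)
        c=im[y0:y1,x0:x1].astype(float);c=np.clip((c-30)*255/170,0,255).astype(np.uint8)
        c=cv2.resize(c,None,fx=s,fy=s,interpolation=cv2.INTER_CUBIC);raw=c.copy()
        def pl(P,col):
            q=((proj(n,P)-[x0,y0]+.5)*s).round().astype(int);cv2.polylines(c,[q.reshape(-1,1,2)],True,col,1)
        z=z0+.026
        pl(place(P,[(-.017,-.013,z),(-.017,.013,z),(.017,.013,z),(.113,-.003,z),(.113,-.013,z)]),(0,255,0))
        pl(place(P,[(-.017,-.013,z),(.113,-.013,z),(.113,-.013,z0),(-.017,-.013,z0)]),(0,255,255))
        pl(place(C,[(.002,-.042,.04),(.09,-.042,.04)]),(0,0,255))
        pl(place(C,[(0,-.026,.0365),(.068,-.0373,.0365)]),(255,0,0))
        for o in(raw,c):
            for u in range((x0+4)//5*5,x1,5): cv2.putText(o,str(u),(int((u-x0+.5)*s)-8,12),0,.35,(0,0,255))
            for u in range((y0+4)//5*5,y1,5): cv2.putText(o,str(u),(0,int((u-y0+.5)*s)+4),0,.35,(0,0,255))
        if n=="side":raw=np.vstack([raw,c])
        cv2.imwrite(f"pics/{n}{tag}c.png",raw); cv2.imwrite(f"pics/{n}{tag}o.png",c)
E
python3 -c "
from look import *
look('5',(-119.1,-26.7,0),.0132)"
```

```text
t 7.25 clampXY(mm) [-118.97  -27.29] z 18.07 dth -0.03 Fclamp [-0.13 -0.12 -1.3 ] T [ 0.04  0.02 -0.01] g 0.29
```

View pics/side5c.png

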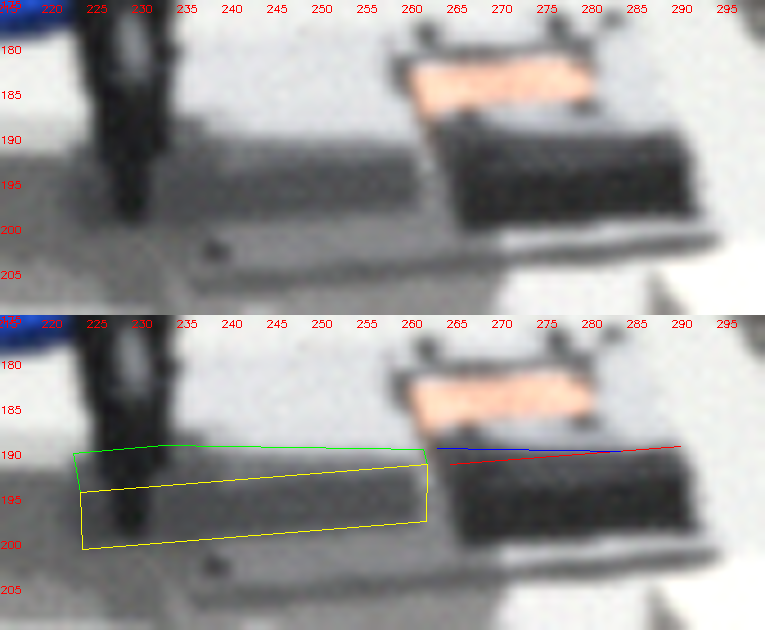

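View pics/top5c.png

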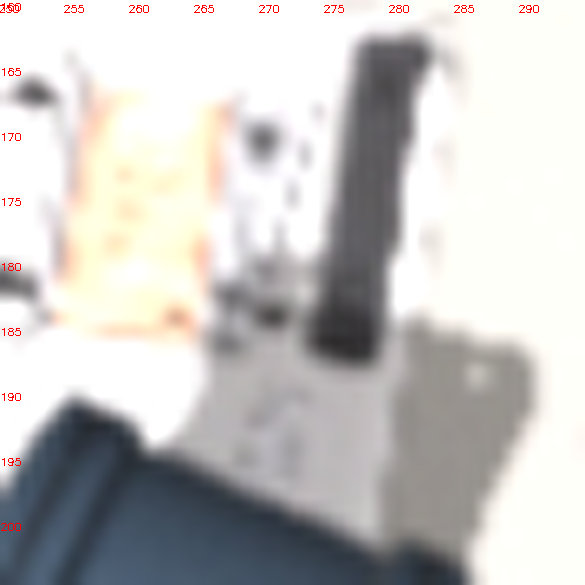

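View pics/top5o.png

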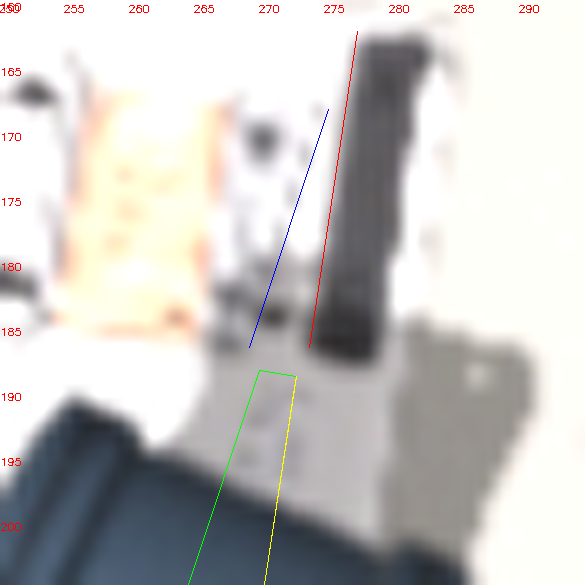

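>>> apply_moves([
  [[0, -0.003, 0, 0], [0, -0.004, 0, 0], [0, -0.004, 0, 0], [0, -0.004, 0, 0]],
])

```text
t: 7.85
position: [0.4524, -0.1297, 0.0181]
tcp_rot: [-0.459, 0.538, 0.459, 0.538]
wrist_force: [0.4, 0.9, -1.5]
gripper_width: 0.289
```

```bash
python3 st.py
```

```text
t 7.85 clampXY(mm) [-106.6   -27.34] z 18.10 dth -0.04 Fclamp [ 0.28  0.98 -1.51] T [ 0.18  0.7  -0.07] g 0.289
```

>>> apply_moves([
  [[0, 0, 0, 0]],
])

```text
t: 7.98
position: [0.4523, -0.1296, 0.018]
tcp_rot: [-0.459, 0.538, 0.459, 0.538]
wrist_force: [-0.7, 0.0, -1.9]
gripper_width: 0.288
```

```bash
python3 -c "
from look import *
look('6',(-107.1,-26.7,0),.0132)"
```

```text
t 7.97 clampXY(mm) [-106.76  -27.29] z 17.99 dth -0.03 Fclamp [-0.66 -0.1  -1.94] T [-0.03  0.07  0.  ] g 0.288
```

View pics/side6c.png

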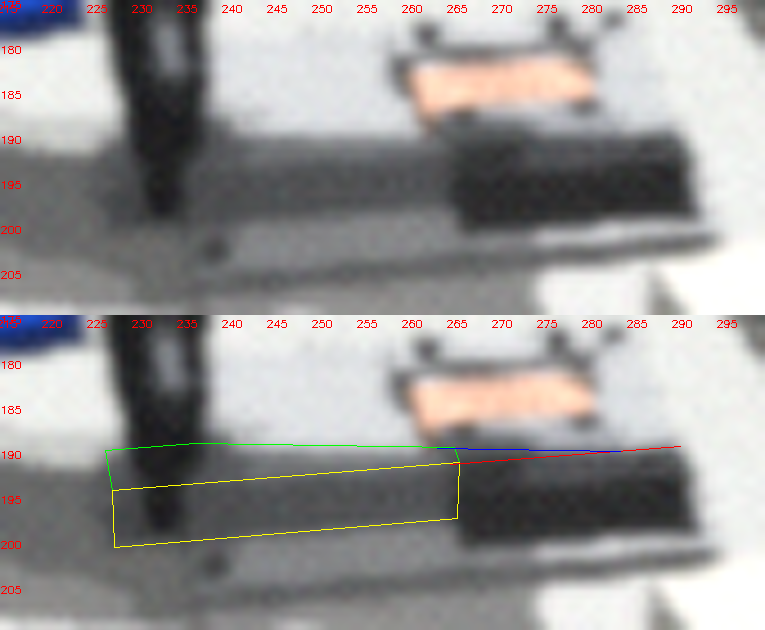

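View pics/top6c.png

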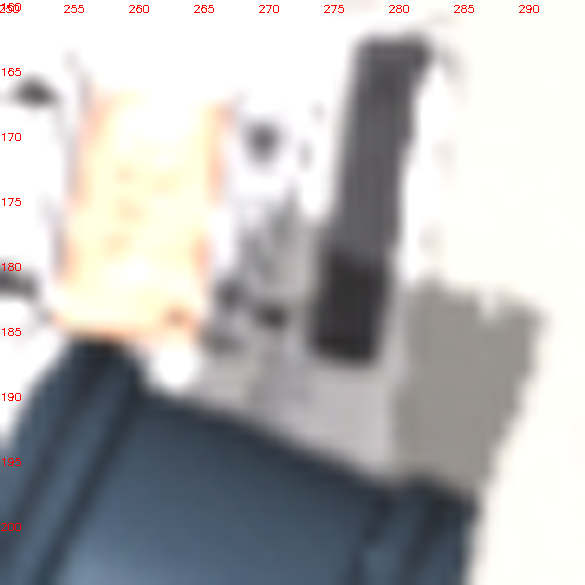

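>>> apply_moves([
  [[0, -0.004, 0, 0], [0, -0.004, 0, 0], [0, -0.004, 0, 0], [0, -0.003, 0, 0], [0, 0, 0, 0]],
])

```text
t: 8.7
position: [0.4529, -0.1295, 0.0175]
tcp_rot: [-0.452, 0.544, 0.464, 0.533]
wrist_force: [-27.1, 3.5, 20.8]
gripper_width: 0.289
```

```bash
python3 st.py
```

```text
t 8.70 clampXY(mm) [-106.19  -27.12] z 17.52 dth -0.2 Fclamp [-27.3   -0.79  20.83] T [ 0.69  5.02 -0.55] g 0.289
```

>>> apply_moves([
  [[0, 0.008, 0, 0], [0, 0.008, 0, 0], [0, 0.009, 0, 0], [0, 0, 0, 0]],
])

```text
t: 9.2
position: [0.4442, -0.1283, 0.0182]
tcp_rot: [-0.459, 0.538, 0.459, 0.538]
wrist_force: [-0.7, -0.6, -1.8]
gripper_width: 0.287
```

```bash
python3 -c "
from look import *
look('7',(-115.1,-26.7,0),.0132)"
```

```text
t 9.20 clampXY(mm) [-114.91  -27.23] z 18.17 dth -0.03 Fclamp [-0.59 -0.68 -1.82] T [0.06 0.06 0.04] g 0.287
```

View pics/side7c.png

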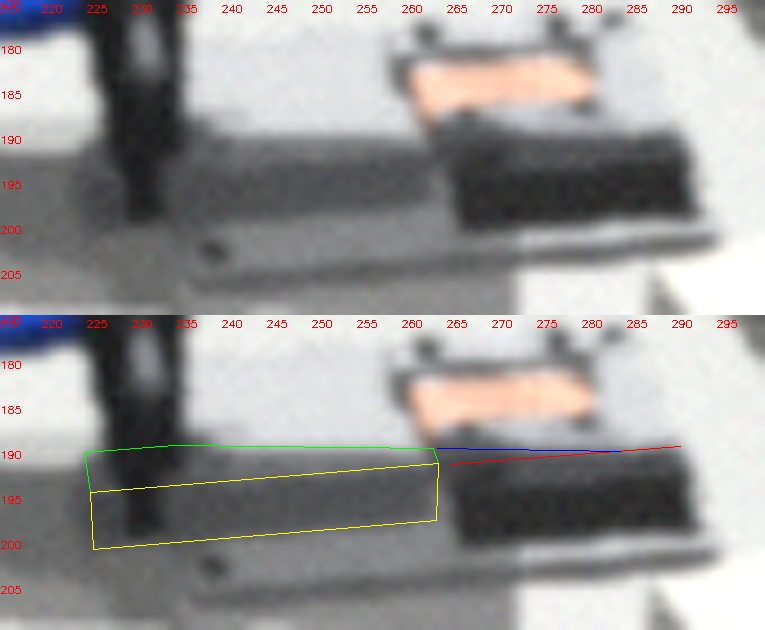

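View pics/top7o.png

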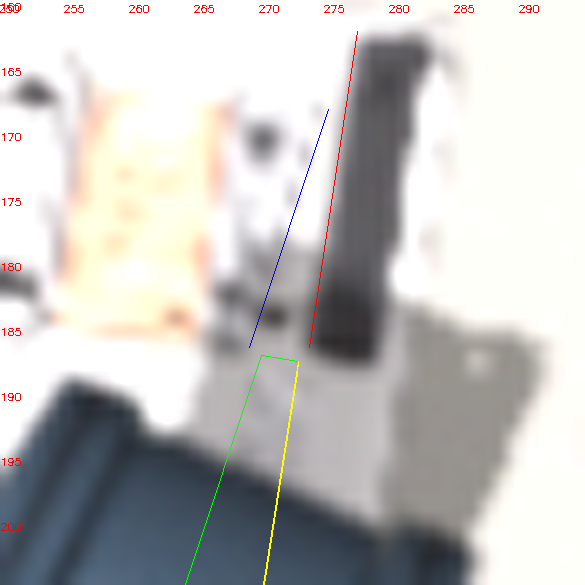

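```bash
python3 -c "
import cv2,numpy as np
o=[]
for k in '57':
    t=cv2.imread(f'pics/top{k}.png').astype(float)[178:204,260:284].mean(2)
    c=np.clip((t-90)*255/80,0,255).astype(np.uint8)
    c=cv2.resize(c,None,fx=16,fy=16,interpolation=cv2.INTER_CUBIC)
    c=cv2.cvtColor(c,cv2.COLOR_GRAY2BGR)
    for u in range(260,284,2): cv2.putText(c,str(u),(int((u-260+.5)*16)-10,10),0,.33,(0,0,255))
    for u in range(178,204,2): cv2.putText(c,str(u),(0,int((u-178+.5)*16)+4),0,.33,(0,0,255))
    o.append(c)
cv2.imwrite('pics/cmp.png',np.hstack(o))
"
```

```text
(no output)
```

View pics/cmp.png

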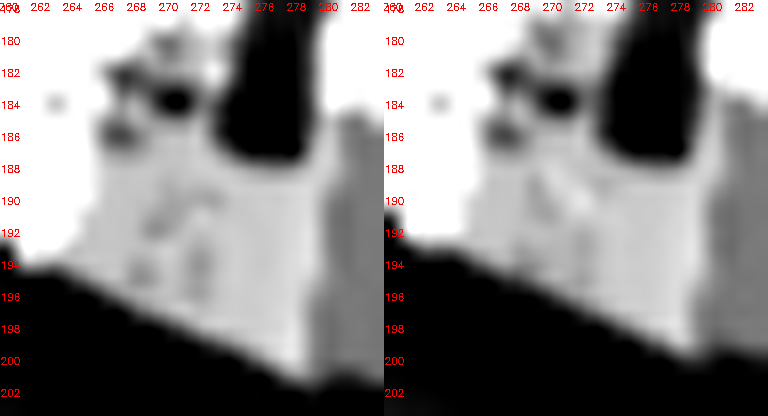

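>>> apply_moves([
  [[0, 0, 0.0035, 0], [0, -0.004, 0, 0], [0, -0.004, 0, 0], [0, -0.004, 0, 0], [0, -0.004, 0, 0], [0, 0, 0, 0]],
])

```text
t: 10.05
position: [0.4576, -0.1277, 0.0181]
tcp_rot: [-0.459, 0.538, 0.459, 0.538]
wrist_force: [0.1, 0.2, -1.3]
gripper_width: 0.289
```

```bash
python3 st.py
```

```text
t 10.05 clampXY(mm) [-101.76  -24.59] z 18.15 dth -0.03 Fclamp [ 0.07  0.18 -1.28] T [-0.01  0.13 -0.01] g 0.289
```

>>> apply_moves([
  [[0, -0.003, 0, 0], [0, -0.003, 0, 0], [0, -0.003, 0, 0], [0, 0, 0, 0]],
])

```text
t: 10.55
position: [0.4647, -0.1288, 0.0182]
tcp_rot: [-0.459, 0.538, 0.459, 0.538]
wrist_force: [0.0, -0.2, -1.1]
gripper_width: 0.29
```

```bash
python3 -c "
from look import *
look('8',(-95.1,-23.9,0),.0132)"
```

```text
t 10.55 clampXY(mm) [-94.64 -24.56] z 18.17 dth -0.03 Fclamp [ 0.06 -0.22 -1.06] T [-0.01  0.05  0.04] g 0.29
```

View pics/side8c.png

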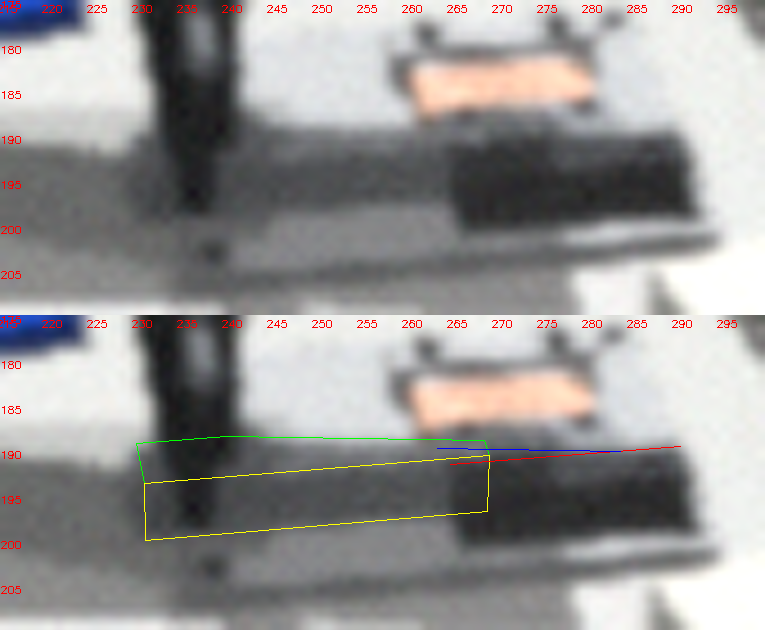

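View pics/top8c.png

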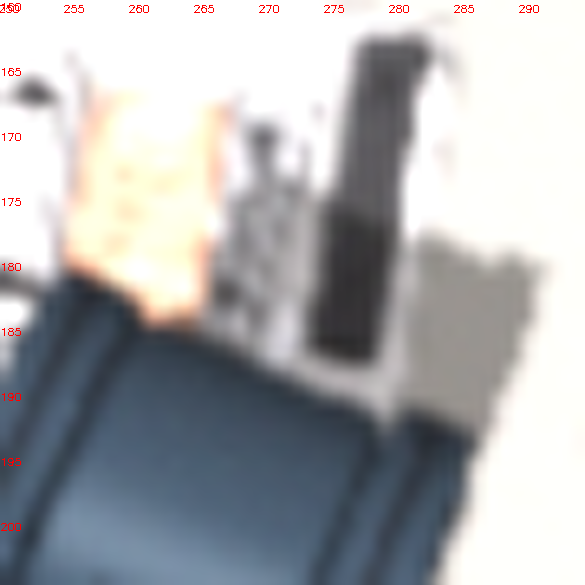

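>>> apply_moves([
  [[0, -0.004, 0, 0], [0, -0.004, -0.0005, 0], [0, -0.004, -0.0005, 0], [0, 0, 0, 0]],
])

```text
t: 11.15
position: [0.4741, -0.1312, 0.0182]
tcp_rot: [-0.459, 0.538, 0.459, 0.538]
wrist_force: [-0.6, -0.6, -1.1]
gripper_width: 0.287
```

```bash
python3 st.py
```

```text
t 11.15 clampXY(mm) [-84.95 -25.42] z 18.16 dth -0.04 Fclamp [-0.5  -0.64 -1.15] T [0.08 0.1  0.03] g 0.287
```

>>> apply_moves([
  [[0, -0.004, 0, 0], [0, -0.004, 0, 0], [0, 0, 0, 0]],
])

```text
t: 11.52
position: [0.4804, -0.1322, 0.0182]
tcp_rot: [-0.459, 0.538, 0.459, 0.538]
wrist_force: [-0.4, 0.6, -1.2]
gripper_width: 0.289
```

```bash
python3 st.py
```

```text
t 11.53 clampXY(mm) [-78.53 -25.37] z 18.20 dth -0.03 Fclamp [-0.52  0.52 -1.16] T [ 0.02  0.04 -0.01] g 0.289
```

>>> apply_moves([
  [[0.0015, 0, 0, 0], [0, 0, 0, 0]],
])

```text
t: 11.78
position: [0.4804, -0.1321, 0.0177]
tcp_rot: [-0.459, 0.538, 0.458, 0.538]
wrist_force: [-2.0, 0.7, 3.6]
gripper_width: 0.287
```

```bash
python3 st.py
```

```text
t 11.78 clampXY(mm) [-78.58 -25.36] z 17.68 dth -0.03 Fclamp [-2.1   0.39  3.6 ] T [ 0.13  0.41 -0.05] g 0.287
```

>>> apply_moves([
  [[0, 0, 0, 0], [0, 0, 0, 0], [0, 0, 0, 0], [0, 0, 0, 0]],
], grip=0.6)

```text
t: 12.28
position: [0.48, -0.1321, 0.0168]
tcp_rot: [-0.459, 0.538, 0.459, 0.538]
wrist_force: [-0.6, -0.4, -0.0]
gripper_width: 0.802
```

```bash
python3 st.py
```

```text
t 12.28 clampXY(mm) [-78.94 -25.34] z 16.76 dth -0.04 Fclamp [-0.55 -0.46 -0.01] T [0.02 0.01 0.05] g 0.802
```

>>> apply_moves([
  [[-0.03, 0, 0, 0], [-0.03, 0, 0, 0], [-0.01, 0, 0, 0], [0, 0.035, 0, 0], [0, 0.033, 0, 0], [0, 0, 0, 0]],
], grip=0.9)

```text
t: 13.02
position: [0.4246, -0.1228, 0.0718]
tcp_rot: [-0.458, 0.539, 0.459, 0.538]
wrist_force: [0.9, 1.0, -0.3]
gripper_width: 0.956
```

>>> apply_moves([
  [[0, 0, 0, 0], [0, 0, 0, 0], [0, 0, 0, 0], [0, 0, 0, 0], [0, 0, 0, 0], [0, 0, 0, 0]],
], grip=-1, force=60)

```text
t: 13.78
position: [0.4264, -0.1234, 0.0729]
tcp_rot: [-0.459, 0.538, 0.459, 0.538]
wrist_force: [0.0, 0.2, 0.2]
gripper_width: 0.001
```

```bash
python3 -c "
from look import *
look('9',(-79,-26,0),.012)"
```

```text
t 13.78 clampXY(mm) [-133.23  -25.29] z 72.90 dth -0.03 Fclamp [0.02 0.17 0.16] T [-0.01  0.01 -0.  ] g 0.001
```

View pics/side9c.png

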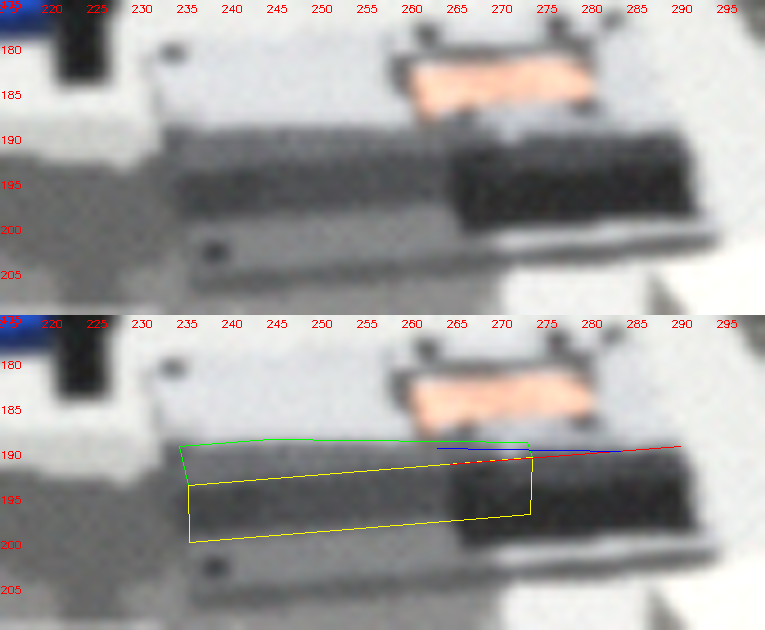

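View pics/top9o.png

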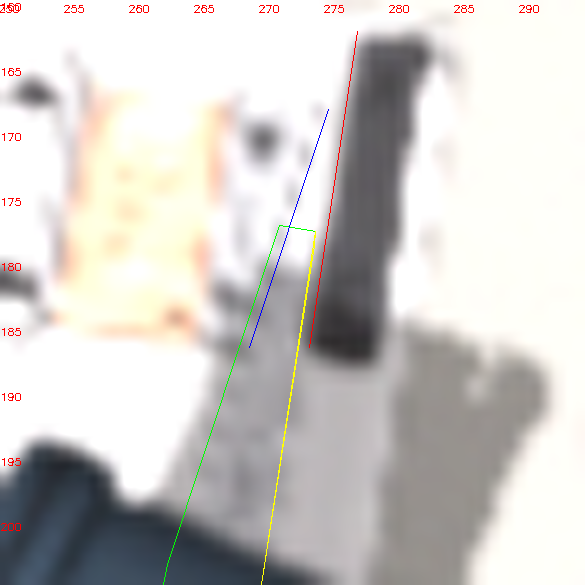

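>>> apply_moves([
  [[0.03, 0, 0, 0], [0.03, 0, 0, 0], [0.01, 0, 0, 0], [0, 0, 0, 0]],
])

```text
t: 14.38
position: [0.426, -0.1232, 0.0166]
tcp_rot: [-0.458, 0.538, 0.459, 0.538]
wrist_force: [0.5, 0.2, -0.1]
gripper_width: 0.002
```

>>> apply_moves([
  [[0, -0.004, 0, 0], [0, -0.004, 0, 0], [0, -0.004, 0, 0], [0, -0.003, 0, 0], [0, 0, 0, 0]],
])

```text
t: 15.0
position: [0.4385, -0.1254, 0.017]
tcp_rot: [-0.459, 0.538, 0.459, 0.538]
wrist_force: [-0.9, 0.2, 0.8]
gripper_width: 0.001
```

```bash
python3 st.py
```

```text
t 15.00 clampXY(mm) [-121.04  -25.33] z 17.00 dth -0.03 Fclamp [-0.89  0.07  0.84] T [-0.01  0.02  0.02] g 0.001
```

>>> apply_moves([
  [[0, -0.003, 0, 0], [0, -0.003, 0, 0], [0, -0.003, 0, 0], [0, -0.003, 0, 0], [0, 0, 0, 0]],
])

```text
t: 15.62
position: [0.4479, -0.1269, 0.0169]
tcp_rot: [-0.459, 0.538, 0.459, 0.538]
wrist_force: [0.3, 1.4, -0.3]
gripper_width: 0.003
```

```bash
python3 st.py
```

```text
t 15.62 clampXY(mm) [-111.48  -25.33] z 16.89 dth -0.03 Fclamp [ 0.07  1.44 -0.26] T [-0.01 -0.02 -0.03] g 0.003
```

>>> apply_moves([
  [[0, -0.003, 0, 0], [0, -0.003, 0, 0], [0, -0.003, 0, 0], [0, -0.003, 0, 0], [0, 0, 0, 0]],
])

```text
t: 16.25
position: [0.4575, -0.1284, 0.0169]
tcp_rot: [-0.459, 0.538, 0.459, 0.538]
wrist_force: [-0.4, 0.6, -0.2]
gripper_width: -0.0
```

```bash
python3 st.py
```

```text
t 16.25 clampXY(mm) [-101.78  -25.32] z 16.90 dth -0.03 Fclamp [-0.44  0.55 -0.2 ] T [-0.05  0.1   0.04] g -0.0
```

```bash
python3 -c "
from look import *
look('10',(-79,-26,0),.012)"
```

```text
t 16.25 clampXY(mm) [-101.78  -25.32] z 16.90 dth -0.03 Fclamp [-0.44  0.55 -0.2 ] T [-0.05  0.1   0.04] g -0.0
```

View pics/side10c.png

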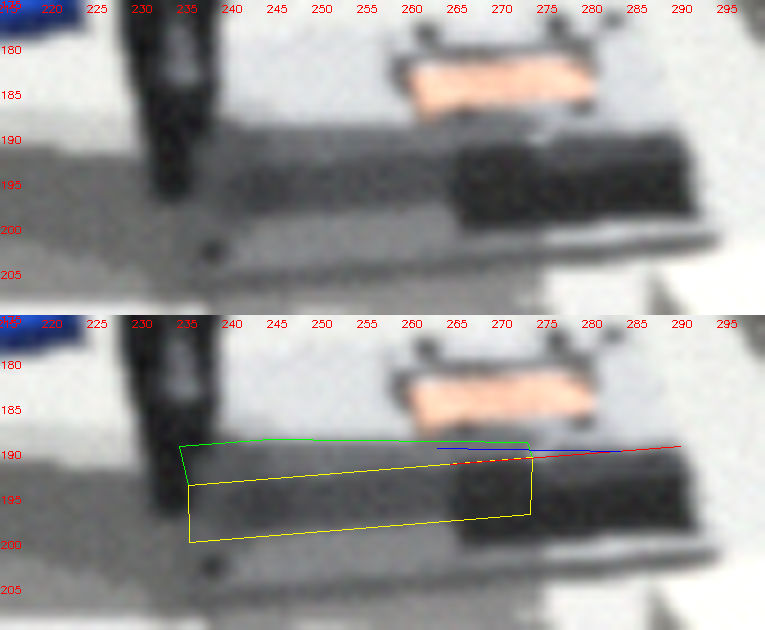

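>>> apply_moves([
  [[0, -0.003, 0, 0], [0, -0.003, 0, 0], [0, -0.002, 0, 0], [0, 0, 0, 0]],
])

```text
t: 16.85
position: [0.4637, -0.1294, 0.0167]
tcp_rot: [-0.459, 0.538, 0.459, 0.538]
wrist_force: [-1.5, 0.6, -0.2]
gripper_width: 0.001
```

```bash
python3 st.py
```

```text
t 16.85 clampXY(mm) [-95.46 -25.29] z 16.75 dth -0.03 Fclamp [-1.58  0.39 -0.2 ] T [-0.05  0.38 -0.07] g 0.001
```

>>> apply_moves([
  [[0, -0.003, 0, 0], [0, -0.003, 0, 0], [0, 0, 0, 0]],
])

```text
t: 17.23
position: [0.4671, -0.1302, 0.0166]
tcp_rot: [-0.458, 0.539, 0.459, 0.537]
wrist_force: [-5.5, -1.0, 1.5]
gripper_width: 0.001
```

```bash
python3 st.py
```

```text
t 17.23 clampXY(mm) [-92.01 -25.54] z 16.58 dth -0.05 Fclamp [-5.31 -1.89  1.5 ] T [-0.14  1.07 -0.04] g 0.001
```

>>> apply_moves([
  [[0, -0.003, 0, 0], [0, -0.003, 0, 0], [0, 0, 0, 0]],
])

```text
t: 17.6
position: [0.4684, -0.1299, 0.0155]
tcp_rot: [-0.456, 0.541, 0.461, 0.536]
wrist_force: [-11.2, 0.9, 3.8]
gripper_width: -0.0
```

```bash
python3 st.py
```

```text
t 17.60 clampXY(mm) [-90.83 -25.03] z 15.55 dth -0.05 Fclamp [-11.18  -0.85   3.76] T [0.12 2.31 0.01] g -0.0
```

>>> apply_moves([
  [[0, -0.0015, 0, 0], [0, 0, 0, 0]],
])

```text
t: 17.85
position: [0.4684, -0.1298, 0.0152]
tcp_rot: [-0.455, 0.541, 0.462, 0.535]
wrist_force: [-13.0, 1.3, 5.2]
gripper_width: 0.0
```

```bash
python3 -c "
from look import *
look('11',(-68,-27,0),.012)"
```

```text
t 17.85 clampXY(mm) [-90.78 -24.9 ] z 15.25 dth -0.05 Fclamp [-13.01  -0.77   5.22] T [ 0.17  2.66 -0.05] g 0.0
```

View pics/side11c.png

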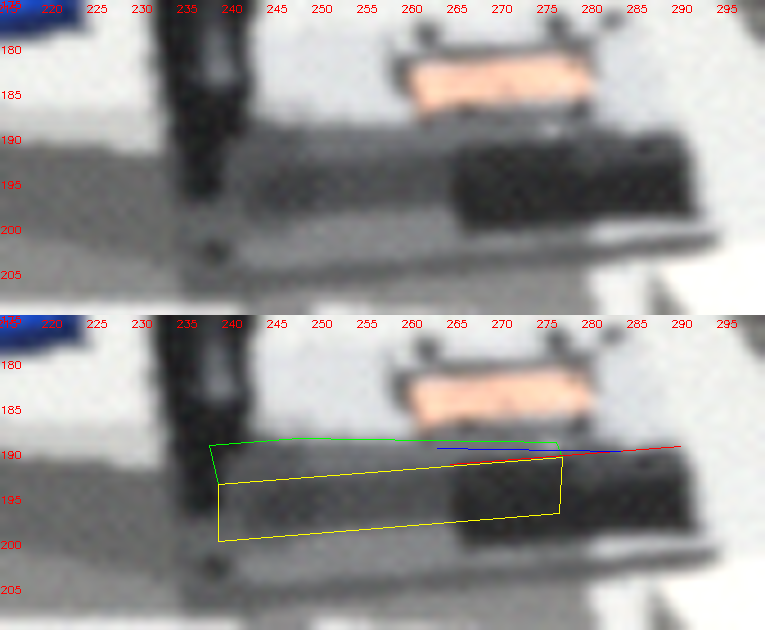

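View pics/top11c.png

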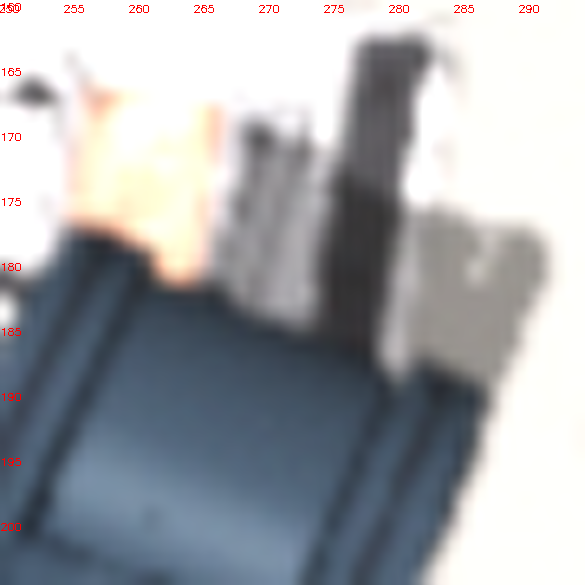

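>>> apply_moves([
  [[0, 0.006, 0, 0], [-0.002, 0.004, 0, 0], [0, 0, 0, 0]],
])

```text
t: 18.32
position: [0.4678, -0.1303, 0.0196]
tcp_rot: [-0.46, 0.537, 0.458, 0.539]
wrist_force: [0.3, 0.9, 0.1]
gripper_width: -0.005
```

```bash
python3 -c "
from look import *
look('12',(-59,-28.5,0),.012)"
```

```text
t 18.32 clampXY(mm) [-91.28 -25.48] z 19.57 dth -0.03 Fclamp [0.17 0.91 0.07] T [ 0.01 -0.03  0.01] g -0.005
```

>>> apply_moves([
  [[0, -0.004, 0, 0], [0, -0.004, 0, 0], [0, -0.003, 0, 0], [0, 0, 0, 0]],
])

```text
t: 18.92
position: [0.4685, -0.1298, 0.0163]
tcp_rot: [-0.455, 0.542, 0.463, 0.535]
wrist_force: [-11.2, 2.0, 4.5]
gripper_width: -0.002
```

```bash
python3 st.py
```

```text
t 18.93 clampXY(mm) [-90.69 -24.88] z 16.29 dth -0.05 Fclamp [-11.42   0.19   4.5 ] T [ 0.23  2.52 -0.01] g -0.002
```

View pics/side12c.png

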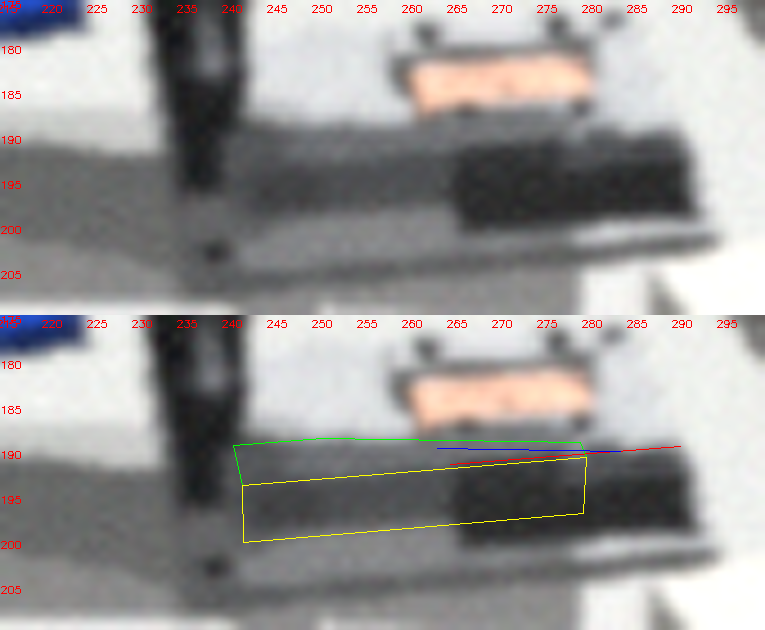

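View pics/top12o.png

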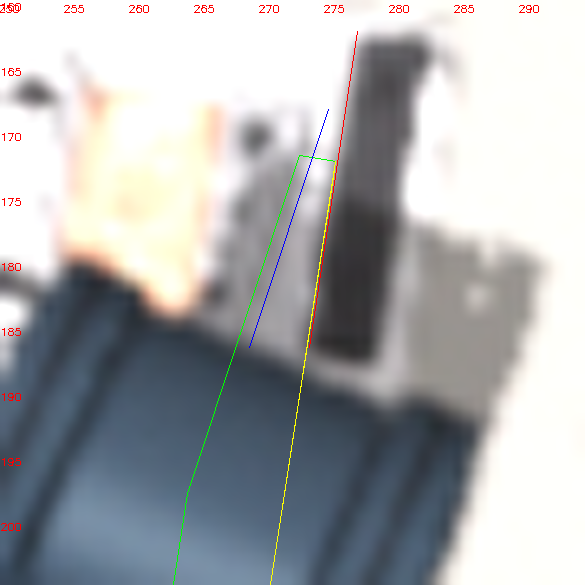

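>>> apply_moves([
  [[0, -0.002, 0, 0], [0, 0, 0, 0]],
])

```text
t: 19.18
position: [0.4688, -0.1297, 0.0159]
tcp_rot: [-0.454, 0.542, 0.463, 0.534]
wrist_force: [-14.4, 1.3, 5.7]
gripper_width: -0.001
```

```bash
python3 st.py
```

```text
t 19.18 clampXY(mm) [-90.46 -24.8 ] z 15.93 dth -0.06 Fclamp [-14.44  -1.02   5.72] T [ 0.37  3.03 -0.07] g -0.001
```

>>> apply_moves([
  [[0, -0.001, 0, 0], [0, 0, 0, 0]],
])

```text
t: 19.42
position: [0.4688, -0.1297, 0.0157]
tcp_rot: [-0.453, 0.543, 0.464, 0.534]
wrist_force: [-15.4, 1.6, 5.6]
gripper_width: 0.006
```

```bash
python3 st.py; python3 -c "
import cv2,numpy as np
o=[]
for f in ('top0','top12'):
    c=cv2.imread(f'pics/{f}.png')[160:182,245:285]
    o.append(cv2.resize(c,None,fx=16,fy=16,interpolation=cv2.INTER_CUBIC))
cv2.imwrite('pics/cmp2.png',cv2.resize(np.vstack(o),(640,592)))
a=[cv2.imread(f'pics/{f}.png')[:,:,:].astype(int) for f in('top0','top12')]
for v in (168,170,172,174):
    for i in a: print(v,[int(x) for x in (i[v,250:282,2]-i[v,250:282,0])])
"
```

```text
t 19.43 clampXY(mm) [-90.41 -24.76] z 15.70 dth -0.07 Fclamp [-15.43  -0.81   5.64] T [ 0.39  3.2  -0.  ] g 0.006
168 [2, 1, 1, 2, 2, 1, 17, 37, 52, 50, 48, 45, 43, 43, 46, 53, 57, 26, 3, -1, -1, -1, -1, -1, 2, 2, 1, -1, -1, -1, 0, 0]
168 [2, 2, 2, 2, 2, 3, 37, 53, 54, 45, 43, 43, 41, 41, 45, 55, 50, 14, -1, -1, 0, 0, 0, -1, 1, 2, 1, -1, -1, -1, -1, 0]
170 [2, 1, 1, 1, 2, 3, 34, 63, 61, 47, 46, 44, 40, 41, 52, 63, 64, 24, 2, 0, -1, -1, -1, 0, 2, 2, 0, -2, -1, 0, 0, 1]
170 [1, 1, 1, 1, 2, 12, 47, 62, 55, 41, 34, 37, 42, 44, 54, 64, 47, 11, -1, -1, -1, -1, -1, 1, 3, 2, -1, -2, -2, -1, 0, 1]
172 [1, 2, 1, 1, 1, 10, 55, 64, 62, 58, 56, 58, 48, 51, 59, 62, 57, 14, -1, -1, -1, -1, -1, 1, 3, 3, 0, -1, 0, -1, -1, 1]
172 [1, 2, 1, 1, 2, 24, 58, 61, 51, 49, 51, 54, 44, 49, 59, 61, 37, 4, -1, -1, -1, -1, -2, -1, -1, 0, 0, -1, -1, -1, -1, 2]
174 [2, 2, 2, 2, 1, 19, 63, 64, 62, 61, 63, 64, 62, 63, 58, 59, 42, 6, -1, -1, -1, -1, -2, 2, 2, 1, -1, -1, 0, 0, -1, 3]
174 [2, 1, 2, 2, 4, 34, 63, 60, 59, 63, 64, 64, 61, 59, 56, 58, 22, 1, 0, -1, 0, -1, 0, 0, -1, -1, -2, 0, -1, -1, 0, 3]
```

View pics/cmp2.png

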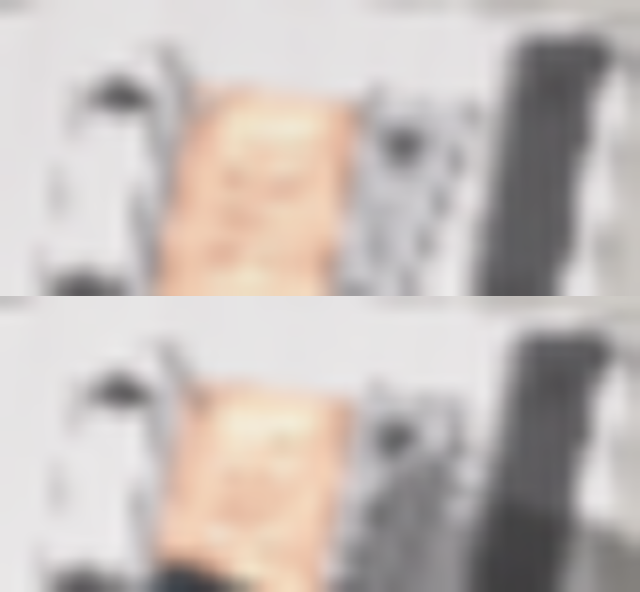

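>>> apply_moves([
  [[0, 0.007, 0, 0], [0, 0.007, 0, 0], [0, 0, 0, 0], [0, -0.005, 0, 0], [0, -0.005, 0, 0], [0, -0.004, 0, 0], [0, 0, 0, 0]],
])

```text
t: 20.3
position: [0.4693, -0.1299, 0.016]
tcp_rot: [-0.454, 0.542, 0.464, 0.534]
wrist_force: [-16.4, 2.1, 6.2]
gripper_width: 0.001
```

```bash
python3 st.py
```

```text
t 20.30 clampXY(mm) [-89.92 -24.85] z 16.02 dth -0.06 Fclamp [-16.53  -0.5    6.15] T [ 0.41  3.28 -0.  ] g 0.001
```

>>> apply_moves([
  [[0, 0.007, 0, 0], [0, 0.007, 0, 0], [0, 0, 0, 0], [0, -0.005, 0, 0], [0, -0.005, 0, 0], [0, -0.004, 0, 0], [0, 0, 0, 0]],
])

```text
t: 21.18
position: [0.4693, -0.1299, 0.016]
tcp_rot: [-0.454, 0.542, 0.463, 0.534]
wrist_force: [-16.2, 2.2, 6.6]
gripper_width: 0.0
```

```bash
python3 st.py
```

```text
t 21.18 clampXY(mm) [-89.85 -24.87] z 16.01 dth -0.06 Fclamp [-16.37  -0.42   6.63] T [ 0.35  3.22 -0.02] g 0.0
```

Gain under 0.1 mm at 16.4 N, so it is jammed. I back off and look.

>>> apply_moves([
  [[0, 0.012, 0, 0], [0, 0.03, 0, 0], [0, 0.03, 0, 0], [-0.04, 0.03, 0, 0], [-0.06, 0.03, 0, 0], [-0.06, 0.03, 0, 0], [-0.03, 0.03, 0, 0], [0, 0, 0, 0]],
])

```text
t: 22.18
position: [0.3276, -0.1084, 0.1738]
tcp_rot: [-0.461, 0.537, 0.456, 0.54]
wrist_force: [0.3, 0.2, -1.1]
gripper_width: 0.005
```

```bash
python3 -c "
from look import *
look('13',(-58.5,-28.5,0),.012)
cv2.imwrite('pics/t13f.png',cams.capture('top'))"
```

```text
t 22.18 clampXY(mm) [-233.2   -26.06] z 173.85 dth -0.07 Fclamp [ 0.25  0.26 -1.12] T [-0.01 -0.06 -0.01] g 0.005
```

View pics/side13c.png

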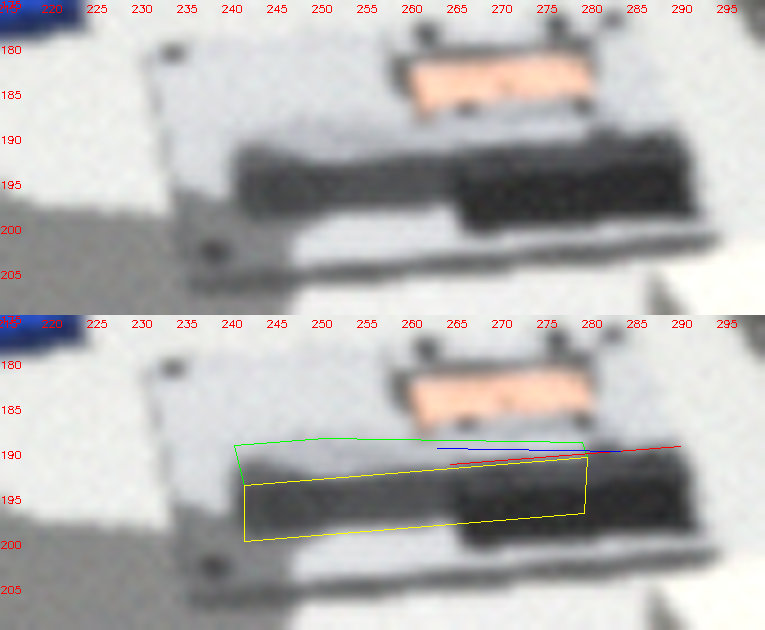

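View pics/top13c.png

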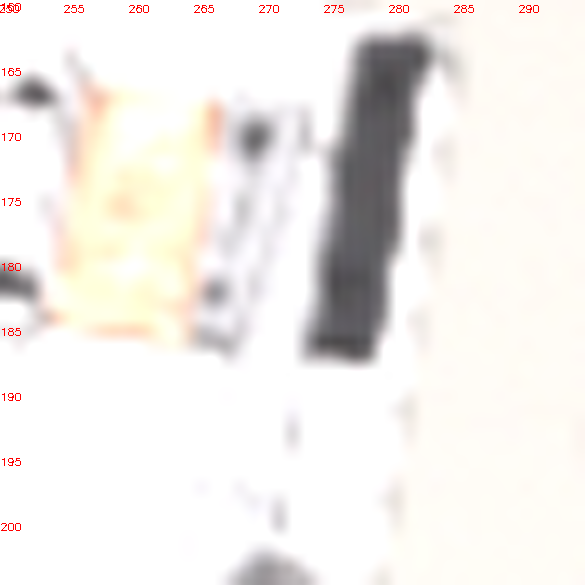

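View pics/t13f.png

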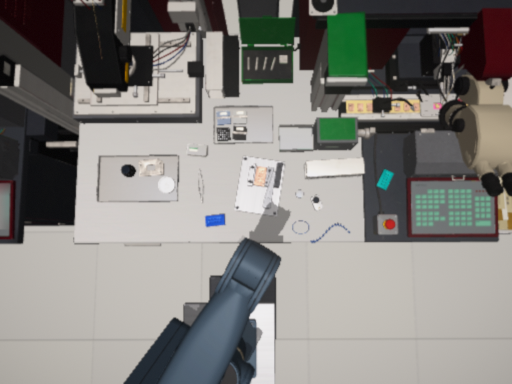

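```bash
python3 -c "
from station import r
print(r.sign_off())"
```

```text
the job is handed in; nothing more can be done
None
```

The insert is clamped: the steel wedge lies thin end first in the slot with its straight side along the rail, and it is jammed. I handed the job in at about 22 s.

**What I did:** I gripped the wedge by its tail and slid it about 30 mm into the slot. Then I let go and pushed and tapped the strike cap with closed fingers.

**Jam check:** the pushing force rose to about 15 N. The two taps after that peaked at about 16.5 N and gained about 0.5 mm, then under 0.1 mm. The final contact came at the same place, so the wedge had not slipped back between taps. I estimate from the pictures that the nose is about 54 mm past the mouth. They also show the jaw shifted and the insert moved about 1 mm onto the stop pad. The clamp forces themselves can't be read.

**What went wrong:** on the first approach the wedge nose struck the end of the rail with about 27 N, before it was in the slot. I backed off and moved it about 3 mm sideways, and it then went in freely.

**Weak points:** the position readings scatter by about 1 mm or more, and one pixel is about 3 mm. The last full picture shows the loupe, tweezers, capillary box and blue look-alike where they were, and the arm clear of everything.

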